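# Right the toppled reagent bottles and load the analyser

## Robot

A 6-joint arm with a two-finger parallel gripper is mounted at the origin on the work surface. World frame = base frame: x ahead of the robot, y to its left, z up, the work surface at z = 0. Lengths are in mm, angles in rad, forces in N, time in s.
With the tool pointing down it reaches from about 250 to 725 mm from the base axis. Payload 9.7 kg.
Tool frame: the origin (TCP) lies at the very end of the fingers, on their centre line; the grasp point (between the pads) lies 19 mm behind it; z points along the fingers, y is the direction in which the jaws open and shut (so a half turn about z gives the same grasp; the last joint's range is limited). The gripper opens to 85 mm and grips with 20 to 120 N. Pads are 22 mm wide; open, the fingers measure 114 mm over their backs; the gripper's body (76 mm by 85 mm) begins 54 mm behind the grasp point. The pads swing forward as they close: fully open they stand 13 mm farther back than shut.
Start: joints at [1.253, 0.087, 0.176, 1.66, 0, 1.571], TCP at [171.86, 522.457, 231.284] pointing down, gripper open.
Joint ranges: [-3.13, 3.13], [-0.85, 1.81], [-1.15, 1.24], [-2.2, 2.28], [-1.44, 1.52], [-3.14, 3.14]. Speed limits (rad/s): [2.22, 2.22, 2.57, 3.14, 3.14, 3.14].

## Interface

Orientations are given as a unit quaternion [w, x, y, z].
In Python, from rig import arm gives the robot as it stands. The module is installed in compiled form; this text tells all that it offers.
- The arm moves only by the shell command python3 -m pendant 'ROWS' [FORCE]. ROWS is JSON, one flat list of numbers, 5 for each row, row after row: the opening, from 0 (shut) to 1 (fully open), then the shift along the tool's x, y, z in mm, then the turn about the tool's z in degrees. A call has exactly 10 rows; each row shifts and turns the pose as measured when the row begins, along the tool's axes as they then stand; what a row does not reach is not made up. A row lasts 1/8 s, in which the tool goes at most 62.5 mm and 10.7 degrees, less where a joint would pass 70% of its speed; a pose out of reach is approached as far as the arm can. A call with a gripper value outside its range is refused whole. The fingers move at their own pace and stop on an object; FORCE is the grip in N (left out, the last holds). Time passes only in rows, so rows that do not move let the fingers close, or fill a call up. It gives the time, the measured TCP pose, the force and the opening at its end, in the units of the state.
- arm.sense(): the state, without advancing time (a new reading comes with each control period).
- arm.read_camera(name): name is "scene" or "top" or "wrist"; returns the picture (480x640x3 uint8, red, green, blue); there is no depth.
- arm.camera_params(name): a dict with "camera_matrix" (3x3 intrinsics, pixels), "dist_coeffs" ([k1, k2, p1, p2, k3] as OpenCV has them; the pictures are not rectified), "rvec" (rotation vector, rad) and "tvec" (3), from world to camera coordinates, as OpenCV has them; the wrist camera has in their place "T_tool_cam" (4x4, takes a point from camera to tool coordinates, whose origin is the TCP and whose axes are the flange's). Camera axes: x right, y down, z forward; pixel columns grow to the right and rows downward; lengths in mm; the calibration is good to about 2 mm. A picture is of the moment at which its call begins: read the wrist's pose just before it. camera_params takes no time and is no camera call.
- arm.finish_job(): hands the job in, once; it reports no verdict.
The state is a dict: "time_s": time; "joint_positions": joint angles; "joint_velocities": joint speeds; "effort": joint torques, N m; "ee_pos": TCP position; "tool_rot": TCP orientation; "contact_force": force on the tool from outside, world axes, zero at the start; "ft_torque": the same for the moment, N m; "width": opening from 0.0 (shut) to 1.0 (fully open).
Only numpy, scipy, OpenCV 4.12 (cv2) and the standard library are available. Lean on these libraries where they do the work, as an engineer would, in place of code of your own. Each camera call takes 0.05 s, during which the arm holds its last target.

## Task

Two reagent bottles have been knocked over on the bench. Pull the analyser's reagent tray all the way out, stand the large bottle upright (cap up) in the large bay and the small bottle upright in the small bay, then push the tray fully home with both bottles still standing. Do not shift the spare bottle, the specimen pot or the tube rack.

Things in the scene. Friction and masses are not known exactly. Their poses are not given: they have to be found in the camera images.
- large_bottle: The larger toppled bottle: white plastic, square body 66 x 66 mm, 118 mm long, then neck and a round grey cap 38 mm in diameter, 133 to 165 mm from the base. About 0.4 kg. Origin at the centre of the cap on the axis, 149 mm from the base; z runs along the axis from base to cap; x, y square to the flat sides. Lies on a flat side, cap end nearer the robot, axis 33 mm above the bench.
- small_bottle: The smaller toppled bottle, same make: square body 54 x 54 mm and 72 mm long, neck, round grey cap 36 mm in diameter from 84 to 115 mm above the base. About 0.2 kg. Origin at the centre of the cap, on the axis, 99.5 mm from the base; z runs along the axis from the base to the cap, x and y square to the flat sides. It lies on one flat side, cap end nearer the robot, axis 27 mm above the bench.
- tray (a joint): How far the analyser's reagent tray is pulled out, in m: 0 fully home, 0.16 fully out (stops at both ends). It stays where it is left; moving it takes about 4 N.
- pull_plate (a point): Middle of the top edge of the tray's grey upright pull plate, 70 mm above the bench. The plate is 10 mm thick (along x), 80 mm wide (along y) and stands up 58 mm from a flat tongue. x points into the analyser, so the tray is pulled towards -x of this frame and pushed towards +x; y along the plate; z up. With the tray home the plate is 75 mm in front of the analyser's bay.
- large_bay (a point): Middle of the floor of the tray's large bay, 12 mm above the bench: a square recess 92 x 92 mm inside, with rims standing 12 mm above its floor; axes as for pull_plate. It moves with the tray: 147 mm behind the pull plate and 41 mm to its -y side (the side away from the robot). With the tray home it is 72 mm inside the analyser's bay, under a clear roof whose underside is 225 mm above the bench; fully out it is 88 mm in front.
- small_bay (a point): Middle of the floor of the tray's small bay, 12 mm above the bench: a square recess 76 x 76 mm inside, rims 12 mm above the floor, beside the large bay (90 mm from its middle, on the side nearer the robot); axes as for pull_plate.
- analyser: The bench-top analyser, on the left side of the bench, fixed: a white cabinet with a screen, 300 mm wide and 300 mm high, in front of it the reagent bay with grey side walls and a clear roof (228 mm wide, 233 mm high, 150 mm deep). Origin at bench level in the middle of the bay's open front; x points into the machine, z up.
- spare_bottle: A bystander: a bottle just like the large one, already standing upright at the right of the toppled ones, 165 mm tall. Origin at the middle of its base.
- pot: A bystander: a closed specimen pot, 56 mm in diameter and 65 mm tall, standing between the bodies of the two toppled bottles. Origin at the middle of its base.
- tube_rack: A bystander: a grey rack with stoppered sample tubes, 70 x 190 mm and 108 mm high, beyond the analyser's tray. Origin at the middle of its underside.
There are look-alikes about, which are no part of the job. What is shaped like the large_bottle but pink, purple or turquoise is not meant.

How it is judged:
By the outcome, as a careful person would: the job done as asked, in the order asked, and still so for the second after the job is handed in, with the robot touching nothing.
It also fails if it takes over 72 s, if anything falls off the work surface, if the arm or the gripper's body presses on something with over 40 N, if the wrist force passes 120 N, or if a joint passes its speed limit or range.

## Working session

There is one attempt and no reset: what is moved stays moved. The work goes in short steps, Python scripts to look and compute and a shell command to move; the robot and the scene stay as the last step left them, time stands still between calls to the robot, and variables do not carry over. Pictures are saved under pics/ and viewed, and the job is handed in when it is done.

```bash
mkdir -p pics; python3 - <<'E'
from rig import arm
import cv2,numpy as np
s=arm.sense(); print({k:np.round(v,3).tolist() for k,v in s.items()})
for n in ["scene","top","wrist"]:
    p=arm.camera_params(n); print(n,{k:np.round(v,4).tolist() for k,v in p.items()})
    cv2.imwrite(f"pics/{n}0.png",arm.read_camera(n)[:,:,::-1])
E
```

```text
{'time_s': 0.0, 'joint_positions': [1.253, 0.087, 0.175, 1.66, 0.0, 1.571], 'joint_velocities': [-0.001, -0.0, 0.001, 0.001, 0.001, -0.001], 'effort': [-0.0, -52.039, 46.481, 0.016, -0.0, -0.0], 'ee_pos': [171.785, 522.23, 230.595], 'tool_rot': [-0.0, 0.158, 0.987, -0.001], 'contact_force': [-0.013, -0.289, 0.175], 'ft_torque': [-0.035, 0.003, -0.01], 'width': 0.998}
scene {'camera_matrix': [[571.7388, 0.0, 317.0756], [0.0, 571.7388, 232.7691], [0.0, 0.0, 1.0]], 'dist_coeffs': [-0.1162, 0.0, 0.0, 0.0, 0.0], 'rvec': [1.627, 1.6842, -0.8665], 'tvec': [-21.5821, -241.2669, 2040.8148]}
top {'camera_matrix': [[597.6933, 0.0, 324.9454], [0.0, 597.6933, 239.4626], [0.0, 0.0, 1.0]], 'dist_coeffs': [-0.1579, 0.0, 0.0, 0.0, 0.0], 'rvec': [2.1614, -2.203, 0.1322], 'tvec': [19.8187, 542.6123, 1365.5773]}
wrist {'camera_matrix': [[371.6131, 0.0, 318.7298], [0.0, 371.6131, 241.669], [0.0, 0.0, 1.0]], 'dist_coeffs': [0.005, 0.0, 0.0, 0.0, 0.0], 'T_tool_cam': [[0.0004, -0.9452, -0.3266, 84.3594], [1.0, 0.0002, 0.0006, 0.7979], [-0.0005, -0.3266, 0.9452, -142.1491], [0.0, 0.0, 0.0, 1.0]]}
```

View pics/scene0.png

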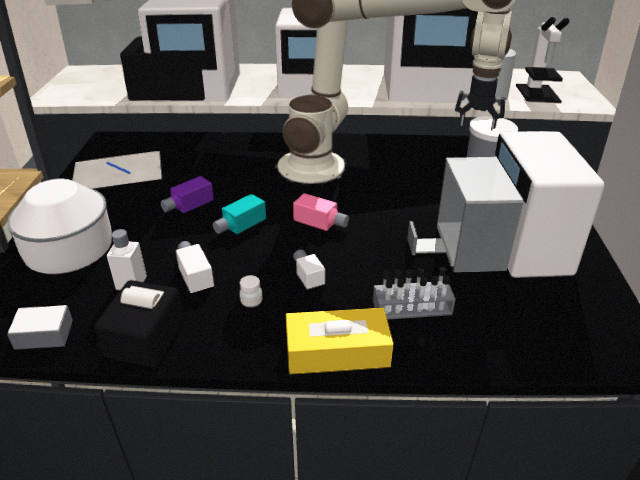

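View pics/top0.png

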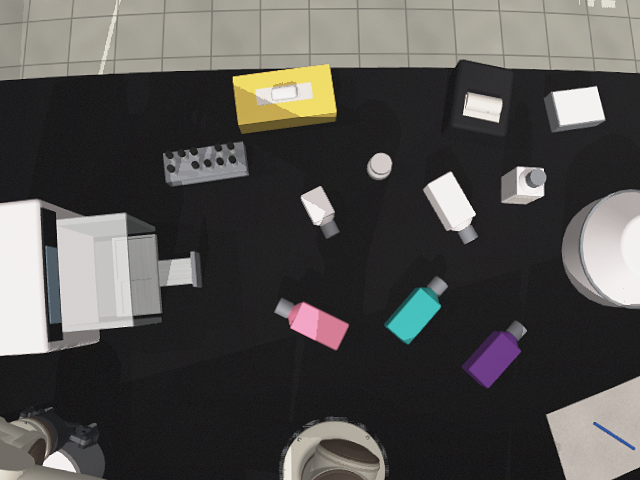

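View pics/wrist0.png

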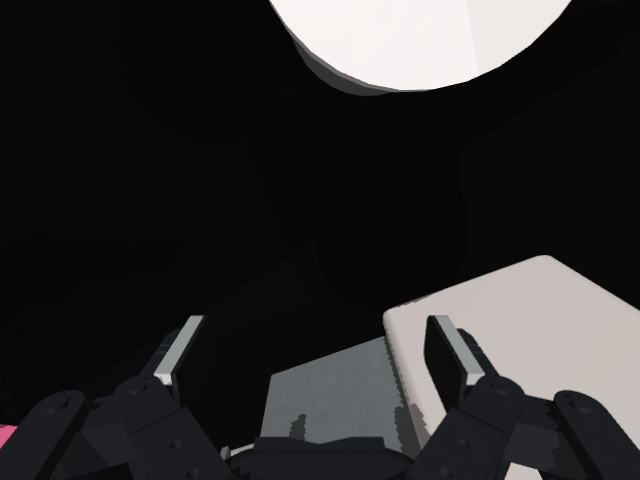

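The scene and top views show these candidates in the top image:
- White lying bottle at (450,205), cap at (467,236). This is the large_bottle candidate: white and lying, with its cap towards the robot.
- Small white lying bottle at (318,205), cap at (330,230). This is the small_bottle.
- Standing spare at (525,183), and the pot at (379,165).
- Pink (315,325), turquoise (413,315) and purple (493,358) bottles are look-alikes, so I leave them alone.

The tray plate is at about (196,269). I'll confirm with enlarged crops.

```bash
cat > h.py <<'E'
import cv2,numpy as np
from rig import arm
def cam(n):
    p=arm.camera_params(n); K=np.array(p['camera_matrix'],float);d=np.array(p['dist_coeffs'],float)
    if 'rvec' in p: return K,d,np.array(p['rvec'],float).ravel(),np.array(p['tvec'],float).ravel()
    s=arm.sense(); w,x,y,z=s['tool_rot']
    from scipy.spatial.transform import Rotation as R
    T=np.eye(4);T[:3,:3]=R.from_quat([x,y,z,w]).as_matrix();T[:3,3]=s['ee_pos']
    C=np.linalg.inv(T@np.array(p['T_tool_cam']))
    return K,d,cv2.Rodrigues(C[:3,:3])[0].ravel(),C[:3,3]
def proj(n,P):
    K,d,r,t=cam(n) if isinstance(n,str) else n
    return cv2.projectPoints(np.array(P,float).reshape(-1,1,3),r,t,K,d)[0].reshape(-1,2)
def plane(n,uv,z):
    K,d,r,t=cam(n) if isinstance(n,str) else n
    u=cv2.undistortPoints(np.array(uv,float).reshape(-1,1,2),K,d).reshape(-1,2)
    R=cv2.Rodrigues(r)[0];o=-R.T@t
    v=np.c_[u,np.ones(len(u))]@R
    return o+v*((z-o[2])/v[:,2])[:,None]
def crop(f,x,y,w,h,k,out):
    im=cv2.imread(f)[y:y+h,x:x+w]; cv2.imwrite(out,cv2.resize(im,None,fx=k,fy=k,interpolation=cv2.INTER_CUBIC))
E
python3 - <<'E'
from h import *
crop('pics/top0.png',290,130,260,130,3,'pics/c1.png')
crop('pics/top0.png',90,190,130,150,4,'pics/c2.png')
n=cam('top')
print(plane(n,[[467,236],[330,230],[525,183],[379,165]],33).round(0).tolist())
E
```

```text
[[544.0, -325.0, 33.0], [564.0, -3.0, 33.0], [670.0, -475.0, 33.0], [717.0, -122.0, 33.0]]
```

View pics/c1.png

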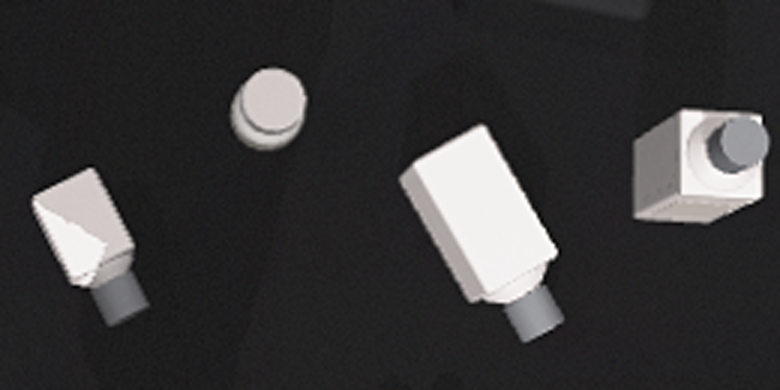

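View pics/c2.png

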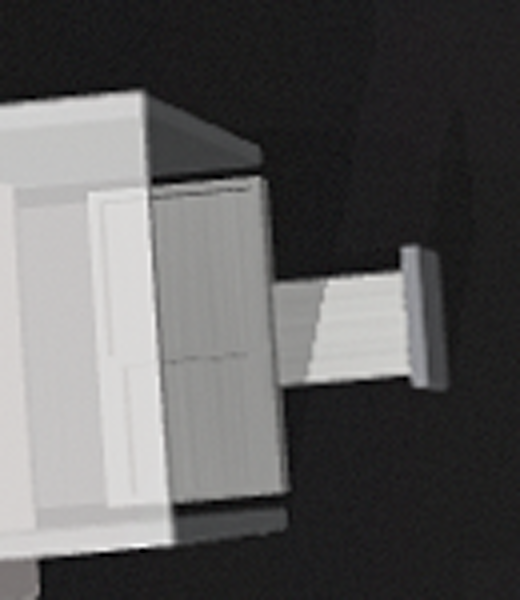

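The crop shows the white lying large bottle (top image, body about (450,202), cap (467,235)) and the small one (318,205), cap (330,230), both white with grey caps and distinct from the spare. The tray plate's top is at about (194,269). Next I fit the models to the silhouettes.

```bash
cat > fit.py <<'E'
from h import *
from scipy.optimize import minimize
def model(kind,x,y,a):
    # a: yaw of bottle axis base->cap ; x,y cap centre
    w,L,c0,c1,co,rc=dict(large=(33,118,133,165,149,19),small=(27,72,84,115,99.5,18))[kind]
    ax=np.array([np.cos(a),np.sin(a),0]);sd=np.array([-ax[1],ax[0],0]);up=np.array([0,0,1.])
    o=np.array([x,y,w])-co*ax
    body=[o+ax*l+sd*i*w+up*j*w for l in(0,L) for i in(-1,1) for j in(-1,1)]
    th=np.linspace(0,2*np.pi,24,endpoint=False)
    cap=[o+ax*l+rc*(sd*np.cos(t)+up*np.sin(t)) for l in(c0,c1) for t in th]
    neck=[o+ax*l+(rc-2)*(sd*np.cos(t)+up*np.sin(t)) for l in(L,c0) for t in th]
    return [body,cap,neck]
def mask(img,roi,thr):
    g=img.max(2).astype(np.uint8); m=np.zeros(g.shape,np.uint8); x,y,w,h=roi
    m[y:y+h,x:x+w]=(g[y:y+h,x:x+w]>thr)
    n,lab,st,_=cv2.connectedComponentsWithStats(m)
    k=1+np.argmax(st[1:,4]); return (lab==k).astype(np.float32)
def render(n,parts,roi,k=4):
    x,y,w,h=roi; im=np.zeros((h*k,w*k),np.uint8)
    for p in parts:
        uv=(proj(n,p)+.5-[x,y])*k-.5
        cv2.fillConvexPoly(im,cv2.convexHull(np.round(uv*16).astype(np.int32)),255,cv2.LINE_AA,4)
    return cv2.resize(im,(w,h),interpolation=cv2.INTER_AREA)/255.
def fit(kind,views,p0):
    # views: list of (cam tuple, img, roi, thr)
    D=[(n,mask(i,r,t)[r[1]:r[1]+r[3],r[0]:r[0]+r[2]],r) for n,i,r,t in views]
    f=lambda p:sum(np.abs(render(n,model(kind,p[0]*100,p[1]*100,p[2]*1.),r)-m).sum() for n,m,r in D)
    q=np.array([p0[0]/100,p0[1]/100,p0[2]])
    for s in(.15,.04): q=minimize(f,q,method='Nelder-Mead',options=dict(initial_simplex=q+np.vstack([np.zeros(3),np.eye(3)*s]),xatol=1e-4,fatol=.05)).x
    return (q[0]*100,q[1]*100,q[2]),f(q),[m.sum() for _,m,_ in D]
E
python3 - <<'E'
from fit import *
T=cam('top');S=cam('scene');it=cv2.imread('pics/top0.png');isc=cv2.imread('pics/scene0.png')
for kind,rt,rs,p0 in [('large',(415,160,70,95),(165,232,60,65),(544,-325,np.pi+.5)),('small',(292,180,55,65),(285,242,50,50),(564,-3,np.pi+.4))]:
    for nm,v in [('top',[(T,it,rt,65)]),('scene',[(S,isc,rs,60)]),('both',[(T,it,rt,65),(S,isc,rs,60)])]:
        q,e,a=fit(kind,v,p0); print(kind,nm,np.round(q,3),e.round(1),a)
# tray plate top
uv=np.array([[402,247],[418,247],[428,388],[412,388]])/4+[90,190]
P=plane(T,uv-.4,70);print(P.round(1).tolist(),P.mean(0).round(1))
y=(P[0]+P[1]-P[2]-P[3]);print('width',np.linalg.norm(y)/2,'dir deg',np.degrees(np.arctan2(y[1],y[0])))
# bay front corners of roof z=233
uv=np.array([[143,92],[175,543]])/4+[90,190];Q=plane(T,uv-.4,233);print('roof',Q.round(1).tolist(),np.linalg.norm(Q[0]-Q[1]))
crop('pics/scene0.png',390,170,150,130,5,'pics/c3.png')
E
```

```text
large top [ 548.292 -326.578    3.632] 86.6 [np.float32(2120.0)]
large scene [ 548.273 -326.95     3.628] 51.8 [np.float32(1371.0)]
large both [ 548.259 -326.627    3.63 ] 143.3 [np.float32(2120.0), np.float32(1371.0)]
small top [567.053  -2.044   3.606] 60.7 [np.float32(1108.0)]
small scene [567.412  -1.988   3.585] 47.2 [np.float32(881.0)]
small both [567.017  -2.231   3.6  ] 117.6 [np.float32(1108.0), np.float32(881.0)]
[[517.1, 315.6, 70.0], [517.0, 306.5, 70.0], [437.5, 301.0, 70.0], [437.6, 310.0, 70.0]] [477.3 308.3  70. ]
width 79.73540401893503 dir deg 3.9702756388666085
roof [[584.2, 415.1, 233.0], [358.7, 397.2, 233.0]] 226.20870893286516
```

View pics/c3.png

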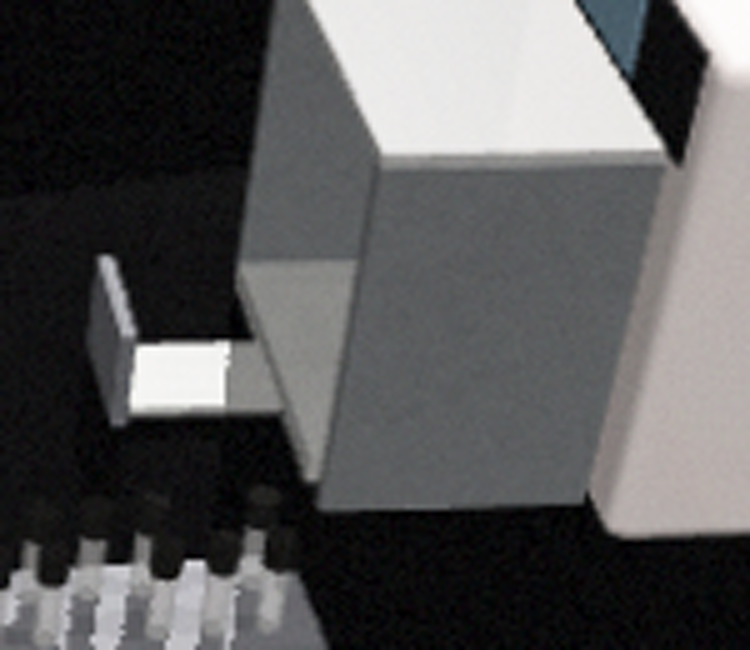

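The fits from both cameras agree: large cap at (548,-327) with axis yaw 3.63, small cap at (567,-2) with yaw 3.60, and plate at (477,308). The plate-to-bay distance gives 98 mm where 75 mm is expected, so I'm checking that.

```bash
python3 - <<'E'
from h import *
T=cam('top');S=cam('scene')
c2=lambda p:np.array(p,float)/4+[90,190]-.4
c3=lambda p:np.array(p,float)/5+[390,170]-.4
print('top roof corner far',plane(T,[c2((143,92))],233),'bottom far',plane(T,[c2((260,165))],0),'bottom near',plane(T,[c2((287,525))],0))
print('scene roof corner far',plane(S,[c3((380,157))],233),'bottom far',plane(S,[c3((318,510))],0))
# plate in scene: top corners  (98,258)-(110,257) ; (125,338)-(135,336)
print(plane(S,[c3(p) for p in[(98,258),(110,257),(124,338),(135,336)]],70).round(1).tolist())
def P(n,uv):
    K,d,r,t=n;u=cv2.undistortPoints(np.array(uv,float).reshape(1,1,2),K,d).ravel();return np.c_[cv2.Rodrigues(r)[0],t],u
def tri(a,b):
    A,u=P(T,c2(a));B,v=P(S,c3(b));X=cv2.triangulatePoints(A,B,u.reshape(2,1),v.reshape(2,1));return (X[:3]/X[3]).ravel().round(1)
print('tri roof far',tri((143,92),(380,157)))
crop('pics/top0.png',90,190,80,90,6,'pics/c4.png')
E
```

```text
top roof corner far [[584.23147318 415.13128188 233.        ]] bottom far [[573.50635348 416.03107405   0.        ]] bottom near [[359.22466396 399.31712078   0.        ]]
scene roof corner far [[589.83304496 413.38551807 233.        ]] bottom far [[ 5.83249950e+02  4.15320447e+02 -1.13686838e-13]]
[[445.3, 301.0, 70.0], [444.0, 308.0, 70.0], [522.8, 307.9, 70.0], [520.7, 314.2, 70.0]]
tri roof far [584.6 415.4 229.9]
```

View pics/c4.png

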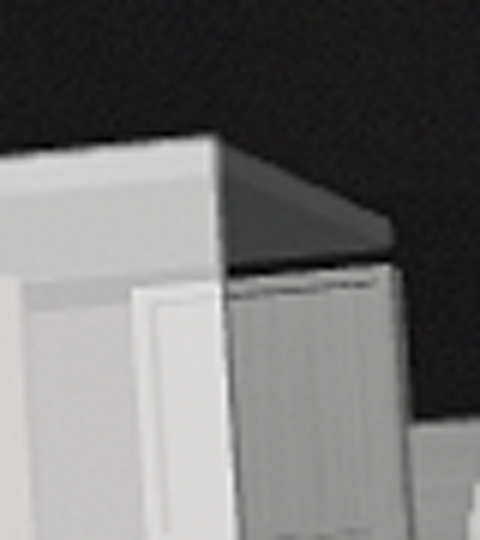

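The bay front comes out consistently at y≈406 from the top camera, the scene camera and triangulation. The plate is 98 mm in front of it, so the tray is already about 23 mm out and needs about 137 mm more to reach its stop. The tray's axis is at about 94.4°. First I move clear of the bay corner.

```bash
cat > go.py <<'E'
import sys
from h import *
from scipy.spatial.transform import Rotation as R
def calc(x,y,z,yaw=None):
    s=arm.sense();w,a,b,c=s['tool_rot'];M=R.from_quat([a,b,c,w]).as_matrix();p=np.array(s['ee_pos'])
    yt=np.degrees(np.arctan2(M[1,1],M[0,1]));d=M.T@(np.array([x,y,z])-p)
    print('t',round(s['time_s'],2),'p',p.round(1),'tooly',round(yt,2),'w',round(s['width'],3),'F',np.round(s['contact_force'],1),'j',np.round(s['joint_positions'],2),'down',M[:,2].round(3))
    o='delta tool '+str(d.round(1))
    if yaw is not None: o+=' turn %.1f (mod180)'%(((yt-yaw+90)%180)-90)
    print(o)
if __name__=='__main__': calc(*map(float,sys.argv[1:]))
E
python3 -m pendant '[0.5,-30,-46,0,0, 0.5,-30,-46,0,0, 0.5,-30,-46,0,0, 0.5,-30,-46,0,0, 0.5,0,0,0,-7.5, 0.5,0,0,0,-7.5, 0.5,0,0,0,-7.5, 0.5,0,0,0,0, 0.5,0,0,0,0, 0.5,0,0,0,0]' 20
python3 go.py 477.3 308.3 110 94.4
```

```text
time_s: 1.4
ee_pos: [229.2, 302.8, 228.2]
tool_rot: [-0.001, -0.04, 0.999, -0.002]
contact_force: [0.1, -0.9, 0.6]
width: 0.498
t 1.4 p [229.2 302.8 228.2] tooly 94.6 w 0.498 F [ 0.1 -0.9  0.6] j [ 0.92 -0.31 -0.19  1.69 -0.    0.84] down [-0.001 -0.005 -1.   ]
delta tool [-247.9  -13.8  117.9] turn 0.2 (mod180)
```

```bash
python3 -m pendant '[0.5,-50,-3,0,0, 0.5,-50,-3,0,0, 0.5,-50,-3,0,0, 0.5,-49,-2.4,0,0, 0.5,-49,-2.4,0,0, 0.5,0,0,50,0, 0.5,0,0,50,0, 0.5,0,0,0,0, 0.5,0,0,0,0, 0.5,0,0,0,0]'
python3 go.py 477.3 308.3 31 94.4
python3 - <<'E'
from h import *
n=cam('wrist');cv2.imwrite('pics/w1.png',arm.read_camera('wrist')[:,:,::-1])
t=np.array([-.0767,.997,0]);yy=np.array([-.997,-.0767,0]);c=np.array([477.3,308.3,70])
print(proj(n,[c+i*5*t+j*40*yy for i in(-1,1) for j in(-1,1)]).round(0).tolist())
E
```

```text
time_s: 2.65
ee_pos: [488.2, 310.6, 129.2]
tool_rot: [0.002, -0.036, 0.999, -0.0]
contact_force: [0.0, 0.1, 0.3]
width: 0.496
t 2.65 p [488.2 310.6 129.2] tooly 94.1 w 0.496 F [0.  0.1 0.3] j [ 0.57  0.14  0.03  1.46 -0.    0.5 ] down [ 0.004 -0.    -1.   ]
delta tool [11.3 -1.5 98.1] turn -0.3 (mod180)
[[307.0, 308.0], [305.0, 178.0], [323.0, 308.0], [323.0, 177.0]]
```

View pics/w1.png

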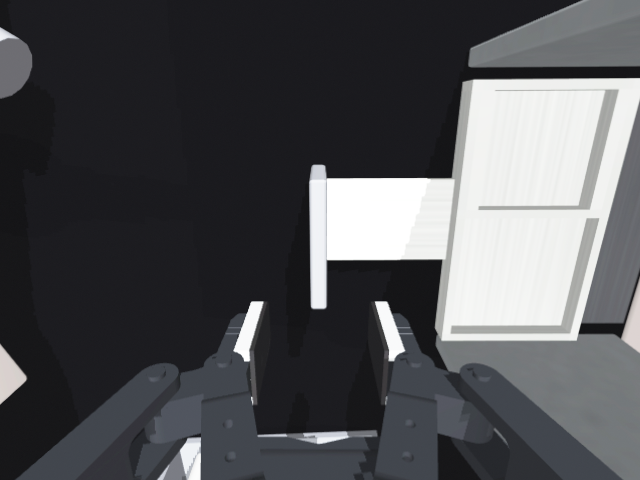

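The wrist view shows the plate at columns 310–327, centred between the fingers to within about 2 mm. I go down and grip.

```bash
python3 -m pendant '[0.5,11,1,0,0, 0.5,0,0,49,0, 0.5,0,0,48,0, 0.5,0,0,0,0, 0,0,0,0,0, 0,0,0,0,0, 0,0,0,0,0, 0,0,0,0,0, 0,0,0,0,0, 0,0,0,0,0]' 60
python3 go.py 488 171 31 94.4
```

```text
time_s: 3.95
ee_pos: [478.4, 313.6, 40.2]
tool_rot: [0.007, -0.036, 0.999, 0.003]
contact_force: [0.9, -0.4, -8.1]
width: 0.11
t 3.95 p [478.4 313.6  40.2] tooly 94.16 w 0.11 F [ 0.9 -0.4 -8.1] j [ 0.58  0.14 -0.14  1.28 -0.    0.51] down [ 0.014  0.006 -1.   ]
delta tool [   0.9 -143.     8.4] turn -0.2 (mod180)
```

```bash
python3 -m pendant '[0,0,-10,0,0, 0,0,-18,0,0, 0,0,-18,0,0, 0,0,-18,0,0, 0,0,-18,0,0, 0,0,-18,0,0, 0,0,-14,0,0, 0,0,-8,0,0, 0,0,0,0,0, 0,0,0,0,0]'
python3 go.py 488 171 40 94.4
```

```text
time_s: 5.2
ee_pos: [488.2, 184.1, 40.1]
tool_rot: [0.008, -0.036, 0.999, 0.004]
contact_force: [0.7, 3.1, -8.3]
width: 0.107
t 5.2 p [488.2 184.1  40.1] tooly 94.12 w 0.107 F [ 0.7  3.1 -8.3] j [ 0.36  0.02 -0.27  1.27  0.    0.29] down [ 0.015  0.008 -1.   ]
delta tool [  1.1 -13.    0. ] turn -0.3 (mod180)
```

```bash
python3 -m pendant '[0,0,-4,0,0, 0,0,-4,0,0, 0,0,-4,0,0, 0,0,-3,0,0, 0,0,-3,0,0, 0,0,-3,0,0, 0,0,-3,0,0, 0,0,-3,0,0, 0,0,-3,0,0, 0,0,0,0,0]'
python3 go.py 488 171 40 94.4
```

```text
time_s: 6.45
ee_pos: [488.9, 174.5, 40.3]
tool_rot: [0.007, -0.045, 0.999, 0.024]
contact_force: [0.7, -0.6, -7.7]
width: 0.105
t 6.45 p [488.9 174.5  40.3] tooly 95.14 w 0.105 F [ 0.7 -0.6 -7.7] j [ 0.32 -0.   -0.29  1.26  0.04  0.23] down [ 0.012  0.049 -0.999]
delta tool [ 1.2 -3.4  0.1] turn 0.7 (mod180)
```

The tray appears to have reached its stop: the tool stalled at y=174.5, where about 172 was predicted. I release, lift and check with the top camera.

```bash
python3 -m pendant '[0.5,0,0,0,0, 0.5,0,0,0,0, 0.5,0,0,0,0, 0.5,0,0,-40,0, 0.5,0,0,-45,0, 0.5,0,-50,-30,0, 0.5,0,-60,0,0, 0.5,0,-60,0,0, 0.5,0,0,0,0, 0.5,0,0,0,0]'
python3 go.py 548.3 -326.6 120 118
python3 - <<'E'
from h import *
T=cam('top')
cv2.imwrite('pics/top1.png',arm.read_camera('top')[:,:,::-1])
crop('pics/top1.png',90,190,200,150,4,'pics/c5.png')
E
```

```text
time_s: 7.7
ee_pos: [505.0, -6.5, 155.2]
tool_rot: [0.012, -0.044, 0.999, 0.024]
contact_force: [0.4, 0.8, 0.4]
width: 0.499
t 7.7 p [505.   -6.5 155.2] tooly 95.11 w 0.499 F [0.4 0.8 0.4] j [-0.04 -0.06 -0.12  1.49  0.05 -0.13] down [ 0.021  0.05  -0.999]
delta tool [ -14.1 -324.    20.2] turn -22.9 (mod180)
```

View pics/c5.png

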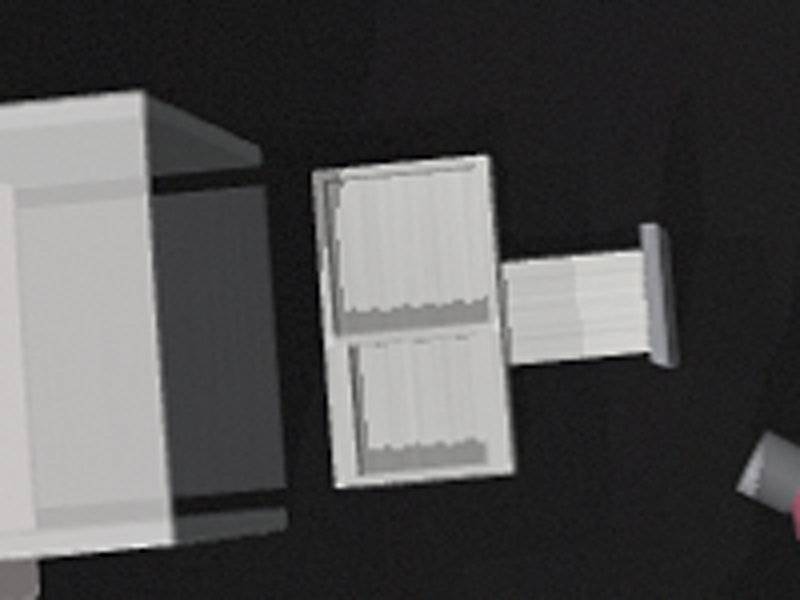

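```bash
python3 - <<'E'
from h import *
T=cam('top')
c=lambda p:np.array(p,float)/4+[90,190]-.4
P=plane(T,[c(p) for p in[(641,226),(656,224),(667,366),(652,367)]],70);C=P.mean(0);print('plate',C.round(1))
d=(P[0]+P[1]-P[2]-P[3])/2;print(np.linalg.norm(d),np.degrees(np.arctan2(d[1],d[0])))
Q=plane(T,[c(p) for p in[(313,170),(490,155),(516,472),(335,488)]],24);print('rim',Q.round(1).tolist())
for a,b in[(0,1),(1,2),(2,3),(3,0)]:
    e=Q[b]-Q[a];print(np.linalg.norm(e).round(1),np.degrees(np.arctan2(e[1],e[0])).round(2))
a=np.radians(94.45);t=np.array([np.cos(a),np.sin(a),0]);y=np.array([-t[1],t[0],0])
o=np.array([471.5,406.2,0]);print('plate in analyser',((C-o)@t).round(1),((C-o)@y).round(1))
print('rim in plate frame',[(round(float((q-C)@t),1),round(float((q-C)@y),1)) for q in Q])
L=C+147*t-41*y;S=L+90*y;print('large',L.round(1),'small',S.round(1))
for n,ctr,h in(('L',L,46),('S',S,38)): print(n,((proj(T,[[*(ctr+i*h*t+j*h*y)[:2],24] for i,j in((-1,-1),(-1,1),(1,1),(1,-1))])+.4-[90,190])*4).round(0).tolist())
E
```

```text
plate [487.3 173.   70. ]
79.868617688349 3.8736668794614735
rim [[567.1, 377.9, 24.0], [574.0, 273.0, 24.0], [389.1, 258.7, 24.0], [381.2, 364.8, 24.0]]
105.1 -86.25
185.4 -175.58
106.4 94.28
186.4 4.05
plate in analyser -233.7 2.3
rim in plate frame [(198.1, -95.5), (92.9, -94.2), (93.0, 91.2), (199.4, 90.9)]
large [516.8 322.8  70. ] small [427.  315.8  70. ]
L [[477.0, 168.0], [490.0, 325.0], [334.0, 340.0], [323.0, 183.0]]
S [[477.0, 337.0], [488.0, 467.0], [359.0, 479.0], [348.0, 349.0]]
```

The tray is fully out: the plate is 234 mm in front of the bay against a nominal 235. The large bay is at (517,323) and the small bay at (427,316), both empty. Next is the large bottle's cap.

```bash
python3 -m pendant '[0.8,-2,-53,0,0, 0.8,-2,-53,0,0, 0.8,-2,-53,0,0, 0.8,-2,-53,0,0, 0.8,-2,-53,0,0, 0.8,-2,-53,0,0, 0.8,0,0,0,-7.6, 0.8,0,0,0,-7.6, 0.8,0,0,0,-7.6, 0.8,0,0,0,0]'
python3 go.py 548.3 -326.6 60 118
python3 - <<'E'
from fit import *
n=cam('wrist');cv2.imwrite('pics/w2.png',arm.read_camera('wrist')[:,:,::-1])
parts=model('large',548.3,-326.6,3.63)
im=cv2.imread('pics/w2.png')
for p in parts[:2]:
    cv2.polylines(im,[cv2.convexHull(proj(n,p).round().astype(np.int32))],True,(0,0,255),1)
cv2.imwrite('pics/w2o.png',im)
E
```

```text
time_s: 9.0
ee_pos: [555.7, -315.9, 138.7]
tool_rot: [0.017, -0.258, 0.966, 0.023]
contact_force: [0.2, 0.6, -0.0]
width: 0.803
t 9.0 p [ 555.7 -315.9  138.7] tooly 119.94 w 0.803 F [ 0.2  0.6 -0. ] j [-0.54  0.3   0.24  1.52  0.06 -1.06] down [ 0.021  0.053 -0.998]
delta tool [15.2 -8.3 77.8] turn 1.9 (mod180)
```

View pics/w2o.png

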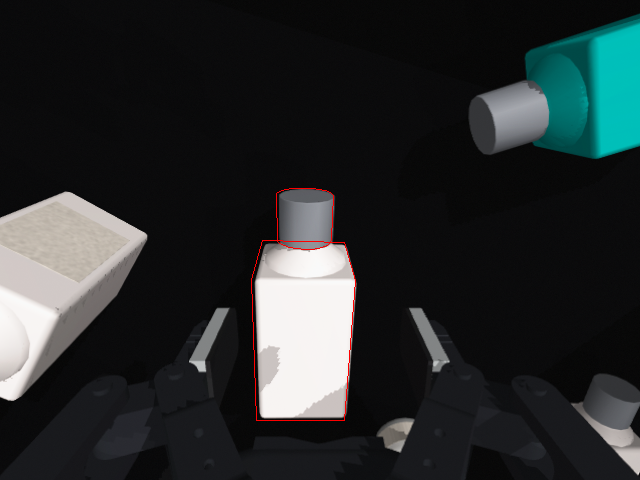

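The wrist view shows the projected model lying on the white large bottle with its grey cap at (305,218). I descend over the cap and grip it gently.

```bash
python3 -m pendant '[0.8,16,-9,0,1.9, 0.8,0,0,45,0, 0.8,0,0,45,0, 0.8,0,0,32,0, 0.8,0,0,0,0, 0.3,0,0,0,0, 0.3,0,0,0,0, 0.3,0,0,0,0, 0.3,0,0,0,0, 0.3,0,0,0,0]' 20
python3 go.py 548.7 -325.6 13 118
```

```text
time_s: 10.3
ee_pos: [549.0, -329.7, 18.8]
tool_rot: [0.019, -0.232, 0.972, 0.02]
contact_force: [-0.5, 1.0, -2.0]
width: 0.441
t 10.3 p [ 549.  -329.7   18.8] tooly 116.86 w 0.441 F [-0.5  1.  -2. ] j [-0.57  0.32  0.04  1.29  0.05 -1.03] down [ 0.027  0.048 -0.999]
delta tool [-1.3  3.6  6. ] turn -1.1 (mod180)
```

The opening is 0.441, or 37.5 mm, which matches the cap. I raise it along the tipping arc so the body swings down.

```bash
python3 -m pendant '[0.3,-5,0,-17,0, 0.3,-6,0,-17,0, 0.3,-9,0,-15,0, 0.3,-9,0,-15,0, 0.3,-12,0,-13,0, 0.3,-12,0,-13,0, 0.3,-14,0,-10,0, 0.3,-14,0,-10,0, 0.3,0,0,0,0, 0.3,0,0,0,0]' 20
python3 go.py 651 -241 130 118
python3 - <<'E'
from h import *
for n in('top','scene'): cv2.imwrite(f'pics/{n}2.png',arm.read_camera(n)[:,:,::-1])
a=cv2.imread('pics/top2.png')[120:320,380:600];b=cv2.imread('pics/scene2.png')[130:330,90:310]
cv2.imwrite('pics/ab2.png',cv2.resize(np.hstack([a,b]),None,fx=1.8,fy=1.8,interpolation=cv2.INTER_CUBIC))
E
```

```text
time_s: 11.55
ee_pos: [623.4, -297.4, 146.8]
tool_rot: [0.021, -0.232, 0.972, 0.017]
contact_force: [-0.5, -0.5, -3.5]
width: 0.434
t 11.55 p [ 623.4 -297.4  146.8] tooly 116.85 w 0.434 F [-0.5 -0.5 -3.5] j [-0.47  0.41  0.4   1.55  0.05 -0.93] down [ 0.033  0.042 -0.999]
delta tool [-49.2  37.5  20.1] turn -1.2 (mod180)
```

View pics/ab2.png

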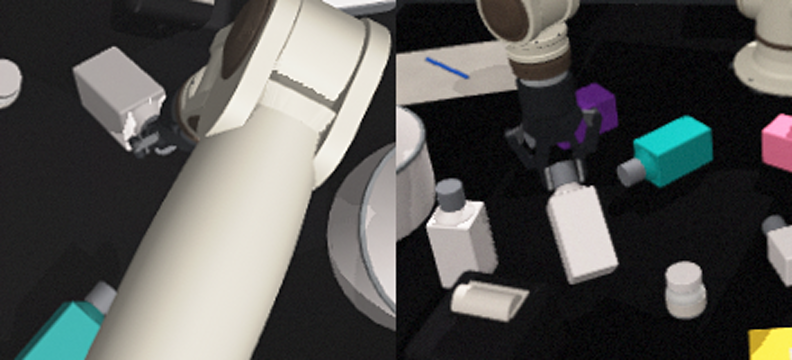

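The large bottle is fully lifted but tilted in the pads: in the scene image its base at about (585,275) of the composite lags outward. I move it back towards the robot to let it swing, and check again.

```bash
python3 -m pendant '[0.3,0,0,-30,0, 0.3,40,0,-10,0, 0.3,-20,0,0,0, 0.3,40,0,0,0, 0.3,-20,0,0,0, 0.3,40,0,0,0, 0.3,-20,0,0,0, 0.3,0,0,0,0, 0.3,0,0,0,0, 0.3,0,0,0,0]' 20
python3 go.py 651 -241 130 118
python3 - <<'E'
from h import *
print(np.round(arm.sense()['ft_torque'],3))
for n in('top','scene'): cv2.imwrite(f'pics/{n}3.png',arm.read_camera(n)[:,:,::-1])
a=cv2.imread('pics/top3.png')[120:320,380:600];b=cv2.imread('pics/scene3.png')[130:330,90:310]
cv2.imwrite('pics/ab3.png',cv2.resize(np.hstack([a,b]),None,fx=1.8,fy=1.8,interpolation=cv2.INTER_CUBIC))
E
```

```text
time_s: 12.9
ee_pos: [562.8, -327.9, 179.9]
tool_rot: [0.017, -0.23, 0.973, 0.02]
contact_force: [-0.4, -0.5, -3.2]
width: 0.439
t 12.9 p [ 562.8 -327.9  179.9] tooly 116.61 w 0.439 F [-0.4 -0.5 -3.2] j [-0.55  0.33  0.36  1.6   0.05 -1.01] down [ 0.025  0.046 -0.999]
delta tool [-115.5   36.7   56. ] turn -1.4 (mod180)
[-0.084  0.062  0.012]
```

View pics/ab3.png

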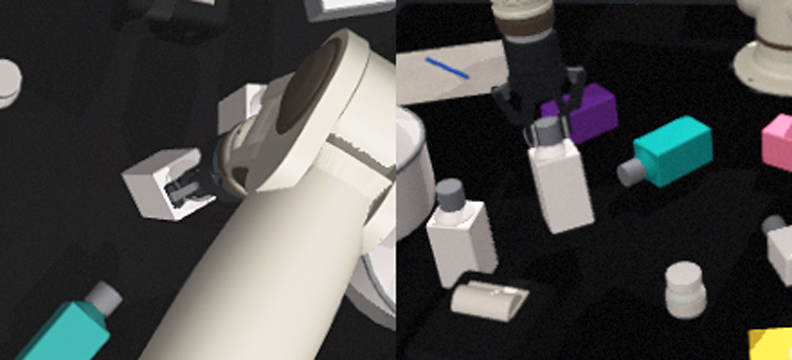

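It is now much closer to vertical. I shake it again, then set its base on the free bench here to square it up.

```bash
python3 -m pendant '[0.3,40,0,0,0, 0.3,-40,0,0,0, 0.3,40,0,0,0, 0.3,-40,0,0,0, 0.3,40,0,0,0, 0.3,-40,0,0,0, 0.3,0,0,18,0, 0.3,0,0,18,0, 0.3,0,0,0,0, 0.3,0,0,0,0]' 20
python3 go.py 563 -328 135 118
python3 - <<'E'
from h import *
print(np.round(arm.sense()['ft_torque'],3))
for n in('top','scene'): cv2.imwrite(f'pics/{n}4.png',arm.read_camera(n)[:,:,::-1])
a=cv2.imread('pics/top4.png')[140:290,430:580];b=cv2.imread('pics/scene4.png')[150:300,100:250]
cv2.imwrite('pics/ab4.png',cv2.resize(np.hstack([a,b]),None,fx=2.6,fy=2.6,interpolation=cv2.INTER_CUBIC))
E
```

```text
time_s: 14.25
ee_pos: [561.4, -326.8, 139.5]
tool_rot: [0.016, -0.229, 0.973, 0.021]
contact_force: [0.2, 0.1, -3.3]
width: 0.396
t 14.25 p [ 561.4 -326.8  139.5] tooly 116.48 w 0.396 F [ 0.2  0.1 -3.3] j [-0.55  0.32  0.27  1.53  0.05 -1.01] down [ 0.021  0.049 -0.999]
delta tool [-0.7 -1.9  4.5] turn -1.5 (mod180)
[-0.055 -0.069 -0.003]
```

View pics/ab4.png

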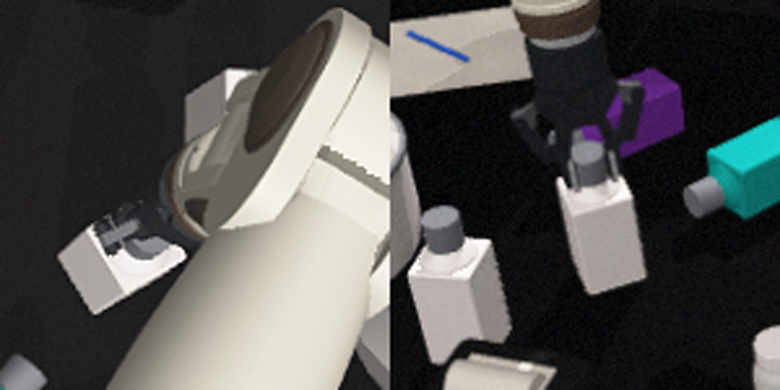

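```bash
python3 -m pendant '[0.3,0,0,3,0, 0.3,0,0,2,0, 0.3,0,0,2,0, 0.3,0,0,1.5,0, 0.3,0,0,1.5,0, 0.3,0,0,0,0, 0.3,0,0,0,0, 0.3,0,0,0,0, 0.3,0,0,0,0, 0.3,0,0,0,0]' 20
python3 go.py 563 -328 135 118
python3 - <<'E'
from h import *
print(np.round(arm.sense()['ft_torque'],3))
for n in('top','scene'): cv2.imwrite(f'pics/{n}5.png',arm.read_camera(n)[:,:,::-1])
a=cv2.imread('pics/top5.png')[140:290,430:580];b=cv2.imread('pics/scene5.png')[150:300,100:250]
cv2.imwrite('pics/ab5.png',cv2.resize(np.hstack([a,b]),None,fx=2.6,fy=2.6,interpolation=cv2.INTER_CUBIC))
E
```

```text
time_s: 15.6
ee_pos: [563.5, -327.2, 138.3]
tool_rot: [0.02, -0.228, 0.973, 0.018]
contact_force: [-0.7, 1.1, -0.3]
width: 0.393
t 15.6 p [ 563.5 -327.2  138.3] tooly 116.46 w 0.393 F [-0.7  1.1 -0.3] j [-0.55  0.31  0.26  1.51  0.05 -1.01] down [ 0.031  0.044 -0.999]
delta tool [ 0.9 -0.6  3.2] turn -1.5 (mod180)
[0.057 0.061 0.036]
```

View pics/ab5.png

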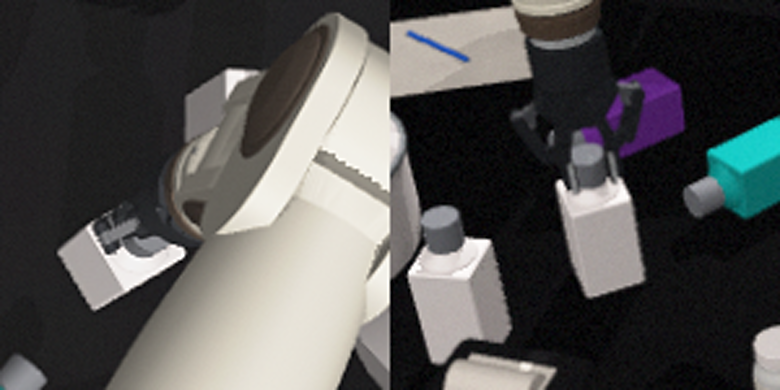

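The weight is now on the bench (Fz about 0) and the bottle looks near vertical in both views. The opening has dropped to 33 mm, so the pads have slid off the cap's centre. I open to let it stand, then check its position and regrip.

```bash
python3 -m pendant '[0.42,0,0,0,0, 0.46,0,0,0,0, 0.5,0,0,0,0, 0.6,0,0,0,0, 0.7,0,0,0,0, 0.7,0,0,0,0, 0.7,0,0,-40,0, 0.7,0,0,-30,0, 0.7,0,0,0,0, 0.7,0,0,0,0]' 20
python3 go.py 563 -328 135 118
python3 - <<'E'
from h import *
print(np.round(arm.sense()['ft_torque'],3))
n=cam('wrist')
for n in('top','scene','wrist'): cv2.imwrite(f'pics/{n}6.png',arm.read_camera(n)[:,:,::-1])
a=cv2.imread('pics/top6.png')[140:290,430:580];b=cv2.imread('pics/scene6.png')[150:300,100:250]
c=cv2.resize(cv2.imread('pics/wrist6.png'),(400,300))
ab=cv2.resize(np.hstack([a,b]),None,fx=2,fy=2,interpolation=cv2.INTER_CUBIC)
o=np.zeros((600,600,3),np.uint8);o[:300]=ab;o[300:,:400]=c;cv2.imwrite('pics/ab6.png',o)
E
```

```text
time_s: 16.95
ee_pos: [561.0, -330.3, 208.7]
tool_rot: [0.02, -0.228, 0.973, 0.018]
contact_force: [-0.4, 0.4, 0.2]
width: 0.696
t 16.95 p [ 561.  -330.3  208.7] tooly 116.46 w 0.696 F [-0.4  0.4  0.2] j [-0.56  0.33  0.42  1.65  0.05 -1.02] down [ 0.03   0.045 -0.999]
delta tool [ 0.6 -0.8 73.7] turn -1.5 (mod180)
[-0.058  0.048 -0.046]
```

View pics/ab6.png

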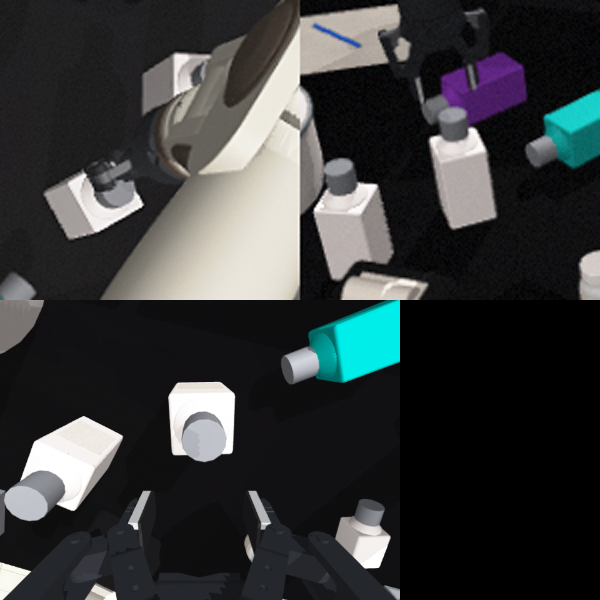

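The large bottle now stands upright on the bench; in the wrist view its cap is at about (326,219). I measure the cap to regrip it centrally.

```bash
python3 - <<'E'
from h import *
n=cam('wrist')
im=cv2.imread('pics/wrist6.png');cv2.imwrite('pics/c7.png',cv2.resize(im[120:270,250:390],None,fx=4,fy=4,interpolation=cv2.INTER_CUBIC))
hsv=im.max(2).astype(int);m=((hsv>110)&(hsv<205)).astype(np.uint8)
for z,uv in((165,(326,219)),):print(plane(n,[uv],z))
g=cv2.GaussianBlur(cv2.cvtColor(im[120:270,250:390],cv2.COLOR_BGR2GRAY),(3,3),0)
print(cv2.HoughCircles(g,cv2.HOUGH_GRADIENT,1,30,param1=80,param2=18,minRadius=28,maxRadius=45))
E
```

```text
[[ 531.09004106 -338.62782246  165.        ]]
[[[ 75.5 101.5  36.6]]]
```

View pics/c7.png

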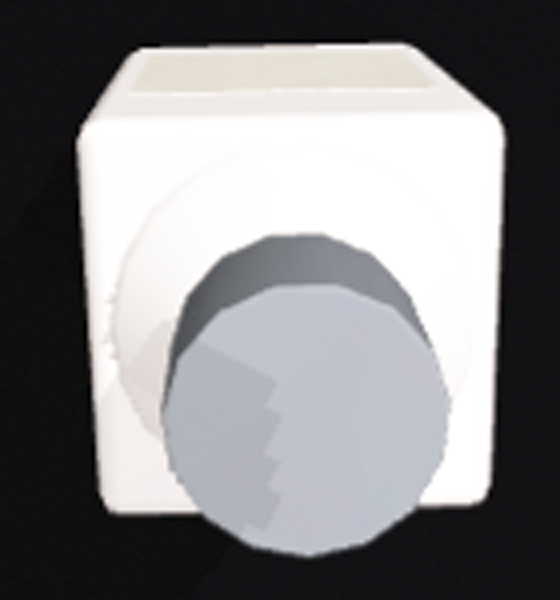

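```bash
python3 - <<'E'
from h import *
S=cam('scene');W=cam('wrist')
print('wrist cap top',plane(W,[(326.1,224.8)],165))
# body top face front corners in wrist crop: (85,130),(500,115) z~118 ; lower (105,512),(488,503)
P=plane(W,[np.array(p)/4+[250,120] for p in[(85,130),(500,115),(488,503),(105,512)]],118);print(P.round(1).tolist(),P.mean(0).round(1));d=P[1]-P[0];print(np.linalg.norm(d),np.degrees(np.arctan2(d[1],d[0])));d=P[2]-P[3];print(np.linalg.norm(d),np.degrees(np.arctan2(d[1],d[0])))
crop('pics/scene6.png',140,180,80,100,6,'pics/c8.png')
E
```

```text
wrist cap top [[ 533.87836663 -337.15507828  165.        ]]
[[520.9, -378.4, 118.0], [491.2, -323.2, 118.0], [547.2, -293.6, 118.0], [576.5, -350.3, 118.0]] [ 534.  -336.4  118. ]
62.66569983846629 118.29530059152901
63.84619611368499 117.29893222697252
```

View pics/c8.png

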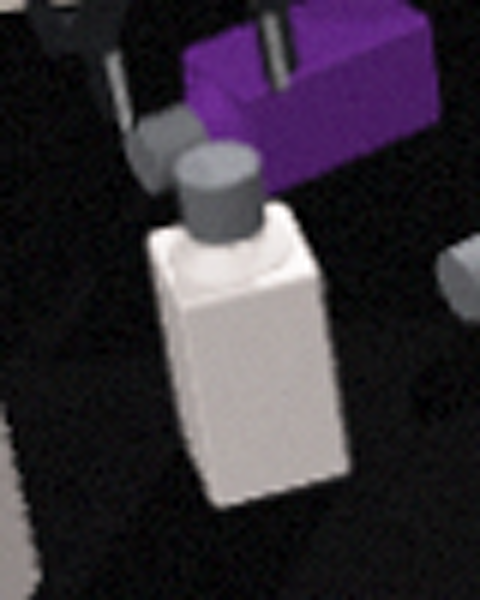

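```bash
python3 - <<'E'
from h import *
S=cam('scene')
print(plane(S,[np.array((220,165))/6+[140,180]-.4],165))
B=plane(S,[np.array(p)/6+[140,180]-.4 for p in[(218,507),(350,470)]],0);print(B.round(1).tolist(),np.linalg.norm(B[0]-B[1]))
E
python3 go.py 534.5 -336 135 118
```

```text
[[ 537.96023537 -335.93014332  165.        ]]
[[576.2, -352.1, 0.0], [546.2, -295.7, 0.0]] 63.82462838866188
t 17.1 p [ 560.8 -330.2  208.5] tooly 116.46 w 0.703 F [-0.3  0.2 -0.6] j [-0.56  0.33  0.41  1.65  0.05 -1.02] down [ 0.03   0.045 -0.999]
delta tool [29.5  4.5 72.4] turn -1.5 (mod180)
```

Both cameras put the upright bottle at (535,-337), square at 118°. I regrip the cap firmly.

```bash
python3 -m pendant '[0.7,29,4.5,0,-1.5, 0.7,0,0,38,0, 0.7,0,0,37,0, 0.7,0,0,0,0, 0.3,0,0,0,0, 0.3,0,0,0,0, 0.3,0,0,0,0, 0.3,0,0,0,0, 0.3,0,0,0,0, 0.3,0,0,0,0]' 50
python3 go.py 535.5 -336 130 118
```

```text
time_s: 18.35
ee_pos: [534.3, -335.6, 131.1]
tool_rot: [0.02, -0.242, 0.97, 0.018]
contact_force: [0.1, 1.0, -2.9]
width: 0.435
t 18.35 p [ 534.3 -335.6  131.1] tooly 118.04 w 0.435 F [ 0.1  1.  -2.9] j [-0.59  0.27  0.19  1.49  0.05 -1.07] down [ 0.029  0.045 -0.999]
delta tool [-0.9 -1.   1.1] turn 0.0 (mod180)
```

```bash
python3 -m pendant '[0.3,0,0,-30,0, 0.3,0,0,-45,0, 0.3,0,0,-25,0, 0.3,0,0,0,7.9, 0.3,0,0,0,7.9, 0.3,0,0,0,7.9, 0.3,0,30,0,0, 0.3,0,50,0,0, 0.3,0,50,0,0, 0.3,0,50,0,0]'
python3 go.py 516.5 324 225 94.3
```

```text
time_s: 19.6
ee_pos: [519.5, -159.0, 240.4]
tool_rot: [0.014, -0.028, 0.999, 0.023]
contact_force: [0.6, 0.1, -2.8]
width: 0.439
t 19.6 p [ 519.5 -159.   240.4] tooly 93.23 w 0.439 F [ 0.6  0.1 -2.8] j [-0.32  0.06  0.17  1.66  0.05 -0.38] down [ 0.028  0.046 -0.999]
delta tool [-23.1 481.2  37.4] turn -1.1 (mod180)
```

```bash
python3 -m pendant '[0.3,-2,55,1,0, 0.3,-2,55,1,0, 0.3,-2,55,1,0, 0.3,-2,55,1,0, 0.3,-2,55,1,0, 0.3,-2,55,1,-1, 0.3,-2,50,1,0, 0.3,-2,40,1,0, 0.3,-2,30,1,0, 0.3,0,0,0,0]'
python3 go.py 516.5 324 170 94.3
python3 - <<'E'
from h import *
for n in('top','scene'): cv2.imwrite(f'pics/{n}7.png',arm.read_camera(n)[:,:,::-1])
a=cv2.imread('pics/top7.png')[170:370,90:290];b=cv2.imread('pics/scene7.png')[110:310,350:550]
cv2.imwrite('pics/ab7.png',cv2.resize(np.hstack([a,b]),None,fx=2,fy=2,interpolation=cv2.INTER_CUBIC))
E
```

```text
time_s: 20.85
ee_pos: [506.7, 309.2, 253.3]
tool_rot: [0.017, -0.039, 0.999, 0.023]
contact_force: [-0.0, -0.5, -2.8]
width: 0.434
t 20.85 p [506.7 309.2 253.3] tooly 94.48 w 0.434 F [-0.  -0.5 -2.8] j [0.54 0.15 0.29 1.66 0.02 0.46] down [ 0.031  0.047 -0.998]
delta tool [-8.  10.2 84.2] turn 0.2 (mod180)
```

View pics/ab7.png

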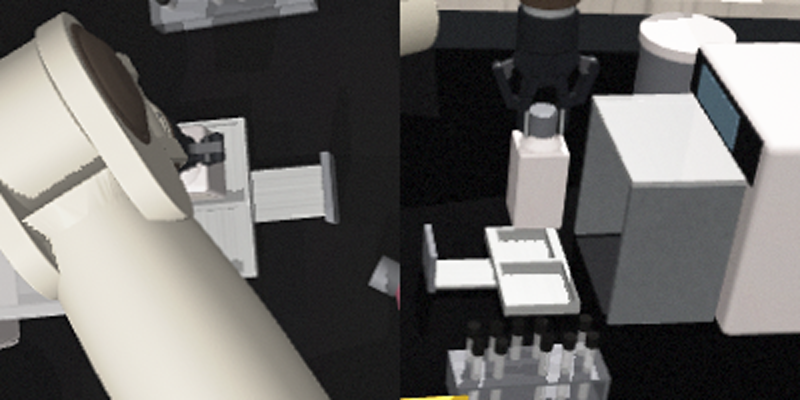

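```bash
python3 -m pendant '[0.3,-7.5,9.5,0,0.2, 0.3,0,0,30,0, 0.3,0,0,30,0, 0.3,0,0,26,0, 0.3,0,0,0,0, 0.3,0,0,0,0, 0.3,0,0,0,0, 0.3,0,0,0,0, 0.3,0,0,0,0, 0.3,0,0,0,0]'
python3 go.py 516.5 324 143 94.3
python3 - <<'E'
from h import *
for n in('scene','wrist'): cv2.imwrite(f'pics/{n}8.png',arm.read_camera(n)[:,:,::-1])
b=cv2.imread('pics/scene8.png')[150:290,370:510];c=cv2.imread('pics/wrist8.png')
cv2.imwrite('pics/ab8.png',np.hstack([cv2.resize(b,(360,360),interpolation=cv2.INTER_CUBIC),cv2.resize(c,(440,360))]))
E
```

```text
time_s: 22.2
ee_pos: [521.6, 320.0, 172.5]
tool_rot: [0.021, -0.032, 0.999, 0.025]
contact_force: [0.8, -0.3, -4.8]
width: 0.432
t 22.2 p [521.6 320.  172.5] tooly 93.75 w 0.432 F [ 0.8 -0.3 -4.8] j [0.54 0.16 0.14 1.49 0.02 0.48] down [ 0.04   0.051 -0.998]
delta tool [ 6.1  2.9 29.4] turn -0.5 (mod180)
```

View pics/ab8.png

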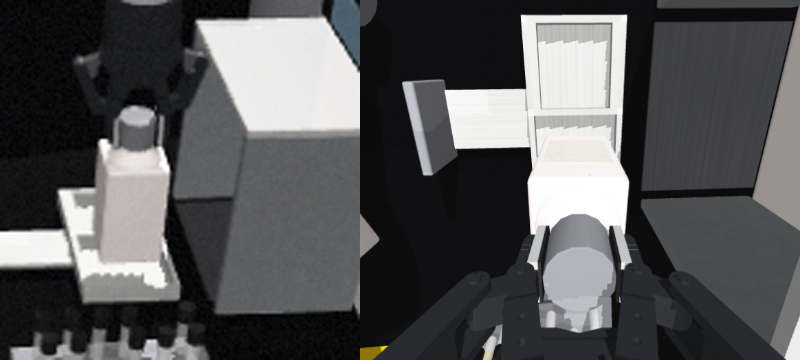

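```bash
python3 -m pendant '[0.3,6,3,0,-0.5, 0.3,0,0,10,0, 0.3,0,0,10,0, 0.3,0,0,6,0, 0.3,0,0,2,0, 0.3,0,0,2,0, 0.3,0,0,2,0, 0.3,0,0,0,0, 0.3,0,0,0,0, 0.3,0,0,0,0]'
python3 go.py 516.5 324 143 94.3
python3 - <<'E'
from h import *
for n in('scene','wrist'): cv2.imwrite(f'pics/{n}9.png',arm.read_camera(n)[:,:,::-1])
b=cv2.imread('pics/scene9.png')[150:290,370:510];c=cv2.imread('pics/wrist9.png')
cv2.imwrite('pics/ab9.png',np.hstack([cv2.resize(b,(360,360),interpolation=cv2.INTER_CUBIC),cv2.resize(c,(440,360))]))
E
```

```text
time_s: 23.55
ee_pos: [517.1, 324.8, 142.0]
tool_rot: [0.023, -0.037, 0.999, 0.026]
contact_force: [-0.2, 0.2, -3.7]
width: 0.434
t 23.55 p [517.1 324.8 142. ] tooly 94.29 w 0.434 F [-0.2  0.2 -3.7] j [0.55 0.15 0.07 1.43 0.02 0.48] down [ 0.044  0.053 -0.998]
delta tool [ 0.6 -0.7 -1.1] turn -0.0 (mod180)
```

View pics/ab9.png

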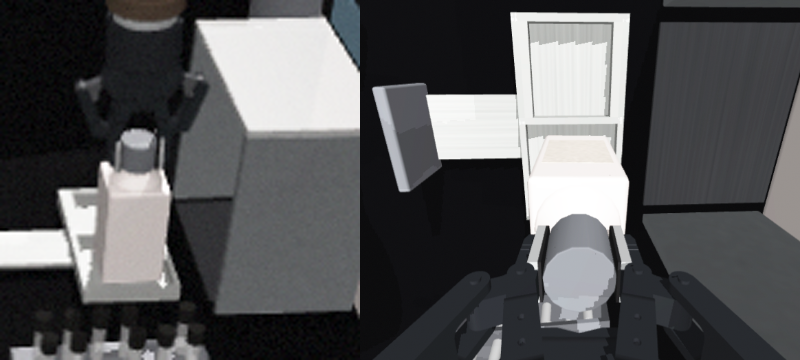

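The bottle is inside the bay with no rim contact; it is still fully carried, at the expected floor height. I lower the last few millimetres and release.

```bash
python3 -m pendant '[0.3,0,0,2.5,0, 0.3,0,0,2.5,0, 0.3,0,0,2,0, 0.3,0,0,0,0, 0.47,0,0,0,0, 0.52,0,0,0,0, 0.6,0,0,0,0, 0.65,0,0,0,0, 0.65,0,0,-10,0, 0.65,0,0,-45,0]'
python3 go.py 516.5 324 143 94.3
python3 - <<'E'
from h import *
for n in('scene','wrist'): cv2.imwrite(f'pics/{n}10.png',arm.read_camera(n)[:,:,::-1])
b=cv2.imread('pics/scene10.png')[150:290,370:510];c=cv2.imread('pics/wrist10.png')
cv2.imwrite('pics/ab10.png',np.hstack([cv2.resize(b,(360,360),interpolation=cv2.INTER_CUBIC),cv2.resize(c,(440,360))]))
E
```

```text
time_s: 24.9
ee_pos: [515.1, 322.1, 194.9]
tool_rot: [0.025, -0.037, 0.999, 0.026]
contact_force: [-0.8, 0.5, 1.9]
width: 0.652
t 24.9 p [515.1 322.1 194.9] tooly 94.28 w 0.652 F [-0.8  0.5  1.9] j [0.55 0.14 0.17 1.52 0.02 0.48] down [ 0.048  0.054 -0.997]
delta tool [ 1.1 -0.8 51.9] turn -0.0 (mod180)
```

View pics/ab10.png

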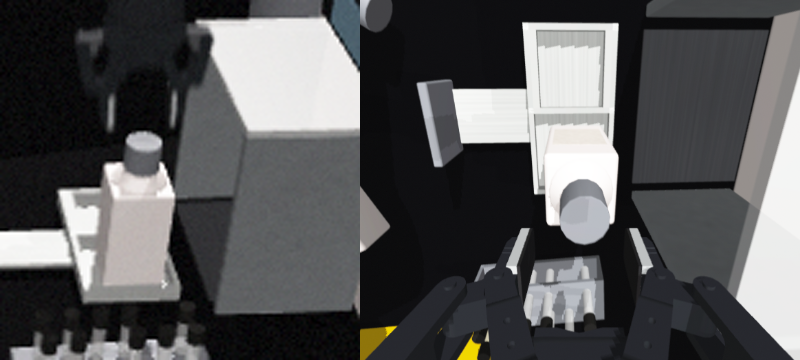

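```bash
python3 -m pendant '[0.75,0,0,-15,0, 0.75,-4,-54,0,0, 0.75,-4,-54,0,0, 0.75,-4,-54,0,0, 0.75,-4,-54,0,0, 0.75,-4,-54,0,0, 0.75,-4,-50,0,-7.3, 0.75,0,0,0,-7.3, 0.75,0,0,0,-7.3, 0.75,0,0,0,0]'
python3 go.py 567 -2 60 116.3
python3 - <<'E'
from fit import *
n=cam('wrist');cv2.imwrite('pics/w11.png',arm.read_camera('wrist')[:,:,::-1])
im=cv2.imread('pics/w11.png')
for p in model('small',567,-2.2,3.6)[:2]: cv2.polylines(im,[cv2.convexHull(proj(n,p).round().astype(np.int32))],True,(0,0,255),1)
t=arm.read_camera('top')[:,:,::-1];cv2.imwrite('pics/top11.png',t)
o=np.hstack([cv2.resize(im,(480,360)),cv2.resize(t[190:310,100:206],(318,360),interpolation=cv2.INTER_CUBIC)])
cv2.imwrite('pics/ab11.png',o)
E
```

```text
time_s: 26.25
ee_pos: [567.1, -4.5, 205.9]
tool_rot: [0.039, -0.231, 0.972, 0.022]
contact_force: [-0.0, 0.1, 0.1]
width: 0.754
t 26.25 p [567.1  -4.5 205.9] tooly 116.78 w 0.754 F [-0.   0.1  0.1] j [-0.04  0.05  0.09  1.54  0.06 -0.5 ] down [ 0.066  0.061 -0.996]
delta tool [ 11.7  -1.4 145.5] turn 0.5 (mod180)
```

View pics/ab11.png

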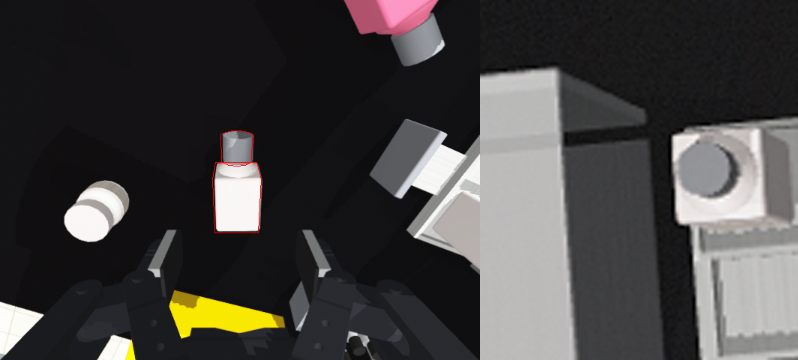

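The large bottle stands in its bay in the top view, and the model overlay fits the small bottle (cap at about (315,195) in the wrist image). At 20 N the large bottle's pivot was stiff, and the small one is lighter. So I grip only the outer part of its cap, which lets it swing freely.

```bash
python3 -m pendant '[0.7,32,-2,0,0.5, 0.7,0,0,50,0, 0.7,0,0,50,0, 0.7,0,0,50,0, 0.7,0,0,42,0, 0.7,0,0,0,0, 0.3,0,0,0,0, 0.3,0,0,0,0, 0.3,0,0,0,0, 0.3,0,0,0,0]' 20
python3 go.py 568.2 -1 11 116.3
```

```text
time_s: 27.6
ee_pos: [555.8, -6.6, 15.1]
tool_rot: [0.045, -0.219, 0.974, 0.021]
contact_force: [-0.5, -0.5, -2.4]
width: 0.411
t 27.6 p [555.8  -6.6  15.1] tooly 115.42 w 0.411 F [-0.5 -0.5 -2.4] j [-0.05  0.05 -0.28  1.16  0.06 -0.49] down [ 0.078  0.061 -0.995]
delta tool [-13.1  -0.3   5.4] turn -0.9 (mod180)
```

```bash
python3 -m pendant '[0.3,-3,0,-14,0, 0.3,-5,0,-14,0, 0.3,-7,0,-14,0, 0.3,-9,0,-12,0, 0.3,-11,0,-12,0, 0.3,-11,0,-12,0, 0.3,-11,0,-12,0, 0.3,-5,0,-12,0, 0.3,0,0,0,0, 0.3,0,0,0,0]' 20
python3 go.py 555 -6 100 116.3
python3 - <<'E'
from h import *
print(np.round(arm.sense()['ft_torque'],3))
for n in('top','scene'): cv2.imwrite(f'pics/{n}12.png',arm.read_camera(n)[:,:,::-1])
a=cv2.imread('pics/top12.png')[150:290,260:400];b=cv2.imread('pics/scene12.png')[160:300,240:380]
cv2.imwrite('pics/ab12.png',cv2.resize(np.hstack([a,b]),None,fx=2.6,fy=2.6,interpolation=cv2.INTER_CUBIC))
E
```

```text
time_s: 28.85
ee_pos: [607.9, 14.7, 134.2]
tool_rot: [0.047, -0.219, 0.974, 0.021]
contact_force: [0.6, -0.3, -1.7]
width: 0.41
t 28.85 p [607.9  14.7 134.2] tooly 115.41 w 0.41 F [ 0.6 -0.3 -1.7] j [-0.    0.13  0.03  1.39  0.06 -0.44] down [ 0.083  0.061 -0.995]
delta tool [59.8  3.4 28.4] turn -0.9 (mod180)
[-0.18   0.195  0.027]
```

View pics/ab12.png

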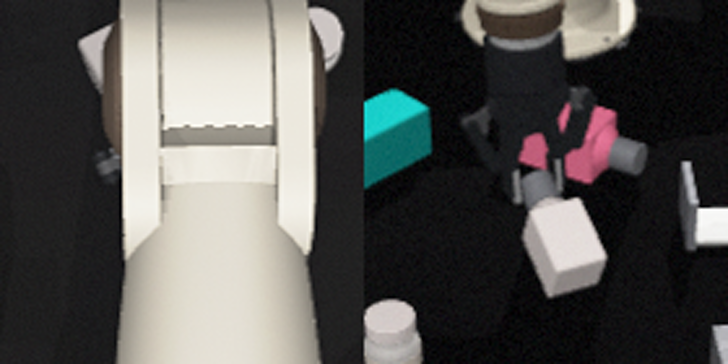

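The small bottle is lifted and tilted about 45°, with its base near (570,290) in the composite. I repeat the mild swing that worked for the large one.

```bash
python3 -m pendant '[0.3,0,0,-15,0, 0.3,40,0,0,0, 0.3,-20,0,0,0, 0.3,40,0,0,0, 0.3,-20,0,0,0, 0.3,40,0,0,0, 0.3,-20,0,0,0, 0.3,0,0,0,0, 0.3,0,0,0,0, 0.3,0,0,0,0]' 20
python3 go.py 555 -6 100 116.3
python3 - <<'E'
from h import *
print(np.round(arm.sense()['ft_torque'],3))
for n in('top','scene'): cv2.imwrite(f'pics/{n}13.png',arm.read_camera(n)[:,:,::-1])
a=cv2.imread('pics/top13.png')[150:290,260:400];b=cv2.imread('pics/scene13.png')[150:290,240:380]
cv2.imwrite('pics/ab13.png',cv2.resize(np.hstack([a,b]),None,fx=2.6,fy=2.6,interpolation=cv2.INTER_CUBIC))
E
```

```text
time_s: 30.2
ee_pos: [545.5, -14.1, 143.6]
tool_rot: [0.042, -0.218, 0.975, 0.021]
contact_force: [0.0, 0.1, -2.2]
width: 0.411
t 30.2 p [545.5 -14.1 143.6] tooly 115.31 w 0.411 F [ 0.   0.1 -2.2] j [-0.06 -0.01 -0.1   1.41  0.06 -0.5 ] down [ 0.073  0.06  -0.996]
delta tool [-8.   2.3 44.6] turn -1.0 (mod180)
[-0.144  0.144  0.021]
```

View pics/ab13.png

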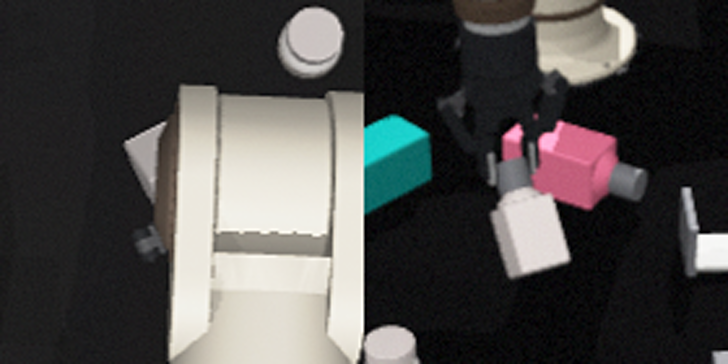

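```bash
python3 -m pendant '[0.3,40,0,0,0, 0.3,-35,0,0,0, 0.3,40,0,0,0, 0.3,-35,0,0,0, 0.3,40,0,0,0, 0.3,-40,0,0,0, 0.3,0,0,0,0, 0.3,0,0,0,0, 0.3,0,0,0,0, 0.3,0,0,0,0]' 20
python3 go.py 555 -6 100 116.3
python3 - <<'E'
from h import *
print(np.round(arm.sense()['ft_torque'],3))
for n in('top','scene'): cv2.imwrite(f'pics/{n}14.png',arm.read_camera(n)[:,:,::-1])
a=cv2.imread('pics/top14.png')[150:290,260:400];b=cv2.imread('pics/scene14.png')[150:290,240:380]
cv2.imwrite('pics/ab14.png',cv2.resize(np.hstack([a,b]),None,fx=2.6,fy=2.6,interpolation=cv2.INTER_CUBIC))
E
```

```text
time_s: 31.55
ee_pos: [528.5, -19.5, 133.6]
tool_rot: [0.033, -0.218, 0.975, 0.024]
contact_force: [-0.6, -0.0, -1.3]
width: 0.411
t 31.55 p [528.5 -19.5 133.6] tooly 115.23 w 0.411 F [-0.6 -0.  -1.3] j [-0.07 -0.03 -0.13  1.42  0.06 -0.51] down [ 0.054  0.061 -0.997]
delta tool [-27.1  -0.2  35.7] turn -1.1 (mod180)
[-0.076  0.109  0.046]
```

View pics/ab14.png

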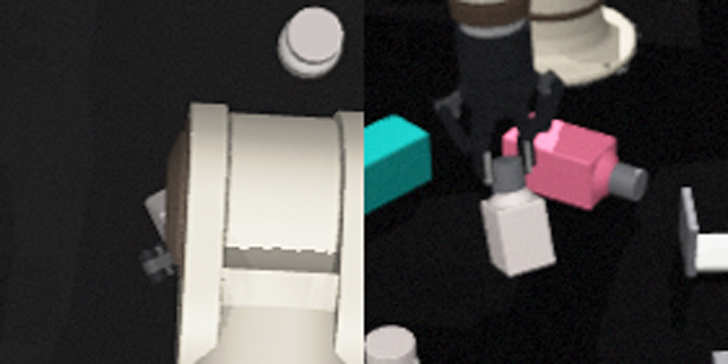

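```bash
python3 -m pendant '[0.3,40,0,0,0, 0.3,-40,0,0,0, 0.3,40,0,0,0, 0.3,-45,0,0,0, 0.3,40,0,0,0, 0.3,-45,0,0,0, 0.3,0,0,0,0, 0.3,0,0,0,0, 0.3,0,0,0,0, 0.3,0,0,0,0]' 20
python3 go.py 528 -19 100 116.3
python3 - <<'E'
from h import *
print(np.round(arm.sense()['ft_torque'],3))
for n in('top','scene'): cv2.imwrite(f'pics/{n}15.png',arm.read_camera(n)[:,:,::-1])
a=cv2.imread('pics/top15.png')[150:290,260:400];b=cv2.imread('pics/scene15.png')[150:290,240:380]
cv2.imwrite('pics/ab15.png',cv2.resize(np.hstack([a,b]),None,fx=2.6,fy=2.6,interpolation=cv2.INTER_CUBIC))
E
```

```text
time_s: 32.9
ee_pos: [528.8, -16.6, 124.2]
tool_rot: [0.023, -0.216, 0.976, 0.026]
contact_force: [0.4, 0.0, -1.5]
width: 0.412
t 32.9 p [528.8 -16.6 124.2] tooly 115.06 w 0.412 F [ 0.4  0.  -1.5] j [-0.07 -0.01 -0.13  1.42  0.06 -0.5 ] down [ 0.034  0.061 -0.998]
delta tool [ 3.1 -2.8 24. ] turn -1.2 (mod180)
[-0.012  0.064 -0.006]
```

View pics/ab15.png

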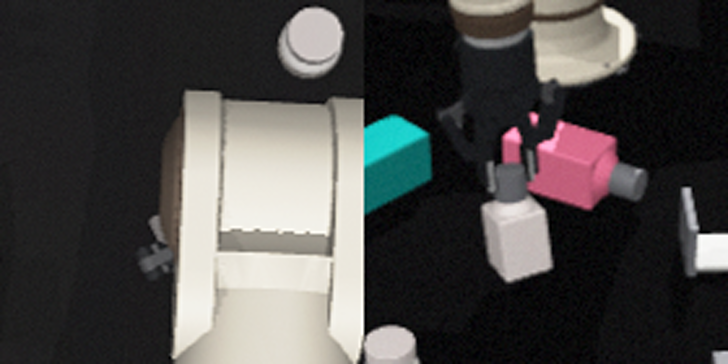

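It is almost vertical now. I set it down on the bench.

```bash
python3 -m pendant '[0.3,0,0,12,0, 0.3,0,0,10,0, 0.3,0,0,3,0, 0.3,0,0,3,0, 0.3,0,0,2,0, 0.3,0,0,2,0, 0.3,0,0,2,0, 0.3,0,0,0,0, 0.3,0,0,0,0, 0.3,0,0,0,0]' 20
python3 go.py 528 -19 94 116.3
```

```text
time_s: 34.25
ee_pos: [537.6, -11.3, 99.3]
tool_rot: [0.036, -0.218, 0.975, 0.027]
contact_force: [-0.2, 0.3, 4.2]
width: 0.414
t 34.25 p [537.6 -11.3  99.3] tooly 115.25 w 0.414 F [-0.2  0.3  4.2] j [-0.06 -0.01 -0.18  1.35  0.07 -0.5 ] down [ 0.058  0.068 -0.996]
delta tool [12.4 -3.1  4.2] turn -1.0 (mod180)
```

```bash
python3 -m pendant '[0.3,0,0,2,0, 0.3,0,0,2,0, 0.36,0,0,0,0, 0.42,0,0,0,0, 0.45,0,0,0,0, 0.5,0,0,0,0, 0.65,0,0,0,0, 0.7,0,0,-15,0, 0.7,0,0,-45,0, 0.7,0,0,-45,0]' 20
python3 go.py 528 -19 94 116.3
python3 - <<'E'
from h import *
W=cam('wrist')
for n in('wrist','scene'): cv2.imwrite(f'pics/{n}16.png',arm.read_camera(n)[:,:,::-1])
b=cv2.imread('pics/scene16.png')[170:290,260:380];c=cv2.imread('pics/wrist16.png')
cv2.imwrite('pics/ab16.png',np.hstack([cv2.resize(b,(300,360),interpolation=cv2.INTER_CUBIC) if 0 else cv2.resize(b,(320,320),interpolation=cv2.INTER_CUBIC),cv2.resize(c,(427,320))]))
E
```

```text
time_s: 35.5
ee_pos: [531.1, -17.6, 202.7]
tool_rot: [0.036, -0.218, 0.975, 0.028]
contact_force: [1.5, -0.1, 0.4]
width: 0.7
t 35.5 p [531.1 -17.6 202.7] tooly 115.29 w 0.7 F [ 1.5 -0.1  0.4] j [-0.07 -0.02  0.01  1.55  0.07 -0.51] down [ 0.058  0.07  -0.996]
delta tool [ 12.3  -4.2 107.9] turn -1.0 (mod180)
```

View pics/ab16.png

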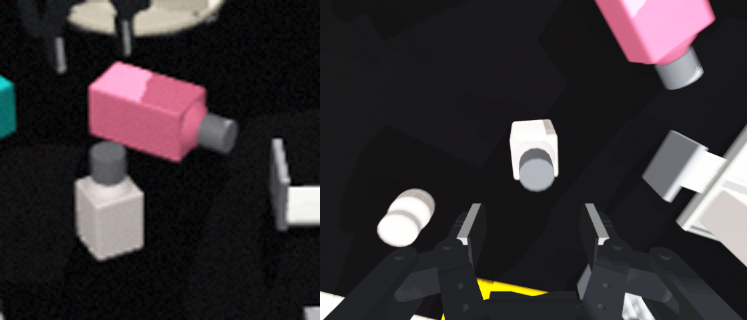

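View pics/wrist16.png

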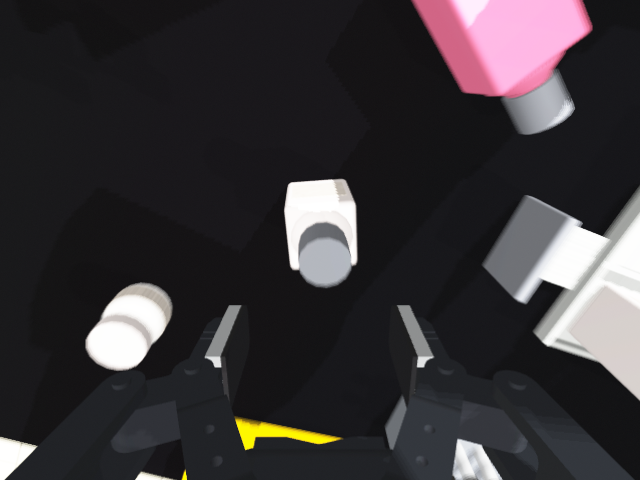

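The small bottle now stands upright, with its cap at about (325,255) in the wrist view.

```bash
python3 - <<'E'
from h import *
W=cam('wrist');S=cam('scene')
print('cap',plane(W,[(325,254.5)],115))
P=plane(W,[(285.5,211),(356,204),(357,264),(292,270)],72);print(P.round(1).tolist(),P.mean(0).round(1))
for a,b in((0,1),(3,2),(3,0),(2,1)):
    d=P[b]-P[a];print(np.linalg.norm(d).round(1),np.degrees(np.arctan2(d[1],d[0])).round(1))
# scene: cap top crop (108,152) scale 320/120
print('scene cap',plane(S,[np.array((108,152))*120/320+[260,170]-.3],115))
crop('pics/wrist16.png',270,165,110,130,5,'pics/c9.png')
E
```

```text
cap [[543.0556284   -3.93749978 115.        ]]
[[540.3, -36.3, 72.0], [512.8, 10.2, 72.0], [558.2, 34.9, 72.0], [585.1, -11.3, 72.0]] [549.1  -0.7  72. ]
54.0 120.6
53.5 120.2
51.3 -150.8
51.6 -151.4
scene cap [[547.14763305  -4.0633472  115.        ]]
```

View pics/c9.png

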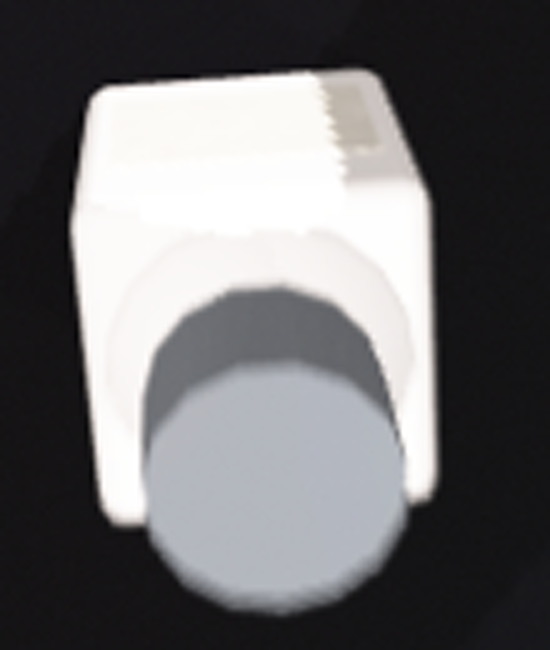

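```bash
python3 -c "
from h import *
print(plane('wrist',[(325.6,262.2)],115))"; python3 go.py 549.1 -1.2 81 120.5
```

```text
[[548.17302946  -1.01717313 115.        ]]
t 35.6 p [533.  -17.8 206.9] tooly 115.29 w 0.701 F [0.7 0.5 0.2] j [-0.07 -0.02  0.01  1.55  0.07 -0.51] down [ 0.065  0.07  -0.995]
delta tool [-10.3   3.7 127.6] turn -5.2 (mod180)
```

```bash
python3 -m pendant '[0.7,-9.5,4,0,-5.2, 0.7,0,0,45,0, 0.7,0,0,45,0, 0.7,0,0,36,0, 0.7,0,0,0,0, 0.7,0,0,0,0, 0.3,0,0,0,0, 0.3,0,0,0,0, 0.3,0,0,0,0, 0.3,0,0,0,0]' 50
python3 go.py 548.1 -1.2 81 120.5
```

```text
time_s: 36.85
ee_pos: [552.6, -2.1, 90.1]
tool_rot: [0.047, -0.263, 0.963, 0.023]
contact_force: [-0.2, 0.3, -2.2]
width: 0.404
t 36.85 p [552.6  -2.1  90.1] tooly 120.6 w 0.404 F [-0.2  0.3 -2.2] j [-0.04  0.01 -0.18  1.3   0.07 -0.57] down [ 0.079  0.069 -0.995]
delta tool [4.3 2.9 8.8] turn 0.1 (mod180)
```

The grip is 9 mm high and 4 mm off centre, so I regrip.

```bash
python3 -m pendant '[0.6,0,0,0,0, 0.6,0,0,0,0, 0.6,4,2,0,0, 0.6,0,0,5,0, 0.6,0,0,5,0, 0.6,0,0,0,0, 0.3,0,0,0,0, 0.3,0,0,0,0, 0.3,0,0,0,0, 0.3,0,0,0,0]' 50
python3 go.py 548.1 -1.2 81 120.5
```

```text
time_s: 38.1
ee_pos: [548.9, -1.7, 79.5]
tool_rot: [0.048, -0.263, 0.963, 0.023]
contact_force: [-0.2, -0.7, 0.2]
width: 0.409
t 38.1 p [548.9  -1.7  79.5] tooly 120.6 w 0.409 F [-0.2 -0.7  0.2] j [-0.04  0.   -0.21  1.28  0.07 -0.57] down [ 0.08   0.068 -0.994]
delta tool [ 0.3  0.9 -1.6] turn 0.1 (mod180)
```

```bash
python3 -m pendant '[0.3,0,0,-25,0, 0.3,0,0,-40,0, 0.3,0,0,-25,0, 0.3,0,0,0,8.7, 0.3,0,0,0,8.7, 0.3,0,0,0,8.7, 0.3,15,30,0,0, 0.3,18,50,0,0, 0.3,18,50,0,0, 0.3,15,40,0,0]'
python3 go.py 428.5 317 150 94.4
```

```text
time_s: 39.35
ee_pos: [461.8, 159.2, 173.4]
tool_rot: [0.037, -0.028, 0.998, 0.033]
contact_force: [0.1, 0.9, -2.2]
width: 0.408
t 39.35 p [461.8 159.2 173.4] tooly 93.35 w 0.408 F [ 0.1  0.9 -2.2] j [ 0.31 -0.17 -0.18  1.46  0.04  0.25] down [ 0.073  0.068 -0.995]
delta tool [ 26.6 157.7  31.6] turn -1.1 (mod180)
```

```bash
python3 -m pendant '[0.3,6,50,3,0, 0.3,6,50,3,0, 0.3,6,32,3,-1, 0.3,4,12,3,0, 0.3,0,0,10,0, 0.3,0,0,0,0, 0.3,0,0,0,0, 0.3,0,0,0,0, 0.3,0,0,0,0, 0.3,0,0,0,0]'
python3 go.py 428.5 317 122 94.4
python3 - <<'E'
from h import *
for n in('scene','wrist','top'): cv2.imwrite(f'pics/{n}17.png',arm.read_camera(n)[:,:,::-1])
b=cv2.imread('pics/scene17.png')[150:290,370:510];c=cv2.imread('pics/wrist17.png')
cv2.imwrite('pics/ab17.png',np.hstack([cv2.resize(b,(360,360),interpolation=cv2.INTER_CUBIC),cv2.resize(c,(440,360))]))
E
```

```text
time_s: 40.6
ee_pos: [430.5, 305.6, 157.2]
tool_rot: [0.037, -0.036, 0.998, 0.032]
contact_force: [0.0, 0.0, -2.0]
width: 0.413
t 40.6 p [430.5 305.6 157.2] tooly 94.3 w 0.413 F [ 0.  0. -2.] j [ 0.61 -0.08 -0.14  1.42  0.01  0.54] down [ 0.071  0.066 -0.995]
delta tool [ 3.9  9.3 35.6] turn -0.1 (mod180)
```

View pics/ab17.png

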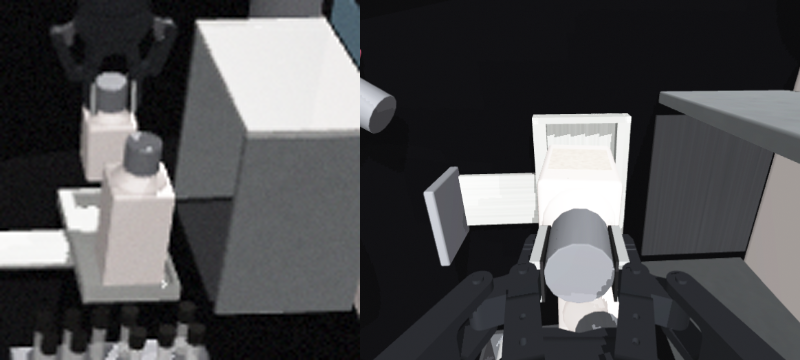

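```bash
python3 -m pendant '[0.3,4,6,0,0, 0.3,0,0,20,0, 0.3,0,0,18,0, 0.3,0,0,10,0, 0.3,0,0,0,0, 0.3,0,0,0,0, 0.3,0,0,0,0, 0.3,0,0,0,0, 0.3,0,0,0,0, 0.3,0,0,0,0]'
python3 go.py 430.5 315 93 94.4
python3 - <<'E'
from h import *
for n in('scene','wrist','top'): cv2.imwrite(f'pics/{n}18.png',arm.read_camera(n)[:,:,::-1])
b=cv2.imread('pics/scene18.png')[150:290,370:510];c=cv2.imread('pics/wrist18.png')
cv2.imwrite('pics/ab18.png',np.hstack([cv2.resize(b,(360,360),interpolation=cv2.INTER_CUBIC),cv2.resize(c,(440,360))]))
E
```

```text
time_s: 42.0
ee_pos: [429.4, 316.6, 109.8]
tool_rot: [0.038, -0.037, 0.998, 0.033]
contact_force: [-0.4, 0.7, -2.0]
width: 0.41
t 42.0 p [429.4 316.6 109.8] tooly 94.35 w 0.41 F [-0.4  0.7 -2. ] j [ 0.63 -0.07 -0.22  1.32  0.01  0.56] down [ 0.073  0.068 -0.995]
delta tool [ 0.3 -2.7 16.6] turn -0.1 (mod180)
```

View pics/ab18.png

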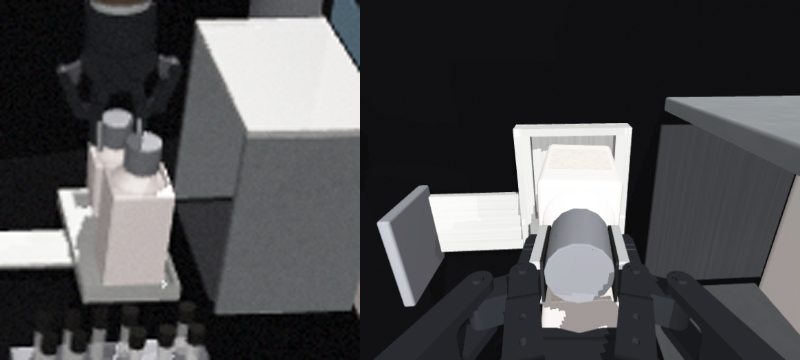

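```bash
python3 -m pendant '[0.3,0,-4,0,0, 0.3,0,0,8,0, 0.3,0,0,5,0, 0.3,0,0,3,0, 0.3,0,0,2,0, 0.3,0,0,2,0, 0.3,0,0,0,0, 0.3,0,0,0,0, 0.3,0,0,0,0, 0.3,0,0,0,0]'
python3 go.py 430.5 315 93 94.4
python3 - <<'E'
from h import *
for n in('scene','wrist','top'): cv2.imwrite(f'pics/{n}19.png',arm.read_camera(n)[:,:,::-1])
b=cv2.imread('pics/scene19.png')[150:290,370:510];c=cv2.imread('pics/wrist19.png')
cv2.imwrite('pics/ab19.png',np.hstack([cv2.resize(b,(360,360),interpolation=cv2.INTER_CUBIC),cv2.resize(c,(440,360))]))
E
```

```text
time_s: 43.4
ee_pos: [432.1, 314.6, 92.8]
tool_rot: [0.04, -0.037, 0.998, 0.034]
contact_force: [-1.1, -0.8, 1.4]
width: 0.409
t 43.4 p [432.1 314.6  92.8] tooly 94.37 w 0.409 F [-1.1 -0.8  1.4] j [ 0.62 -0.06 -0.25  1.28  0.01  0.55] down [ 0.078  0.071 -0.994]
delta tool [ 1.5  0.6 -0.3] turn -0.0 (mod180)
```

View pics/ab19.png

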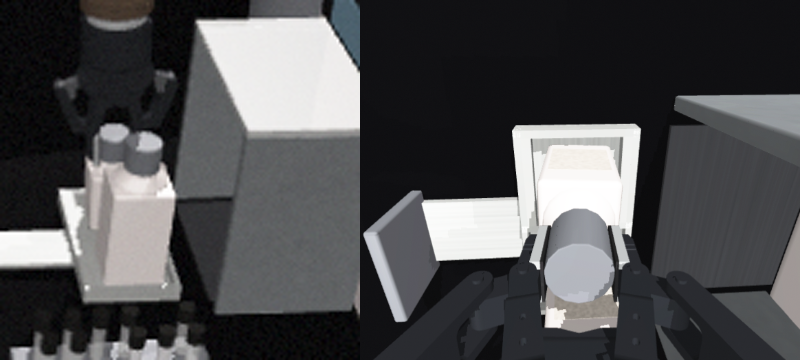

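It is on the floor of the small bay (Fz +1.4 N, height matches). I release and lift.

```bash
python3 -m pendant '[0.36,0,0,0,0, 0.44,0,0,0,0, 0.5,0,0,0,0, 0.6,0,0,0,0, 0.6,0,0,-5,0, 0.6,0,0,-30,0, 0.6,0,0,-45,0, 0.6,0,0,-30,0, 0.6,-8,-45,0,0, 0.6,-10,-45,0,0]'
python3 go.py 487.3 173 110 94.3
python3 - <<'E'
from h import *
for n in('scene','top'): cv2.imwrite(f'pics/{n}20.png',arm.read_camera(n)[:,:,::-1])
a=cv2.imread('pics/top20.png')[200:320,140:280];b=cv2.imread('pics/scene20.png')[170:290,370:510]
cv2.imwrite('pics/ab20.png',cv2.resize(np.hstack([a,b]),None,fx=2.8,fy=2.8,interpolation=cv2.INTER_CUBIC))
E
```

```text
time_s: 44.8
ee_pos: [447.9, 218.3, 203.1]
tool_rot: [0.041, -0.039, 0.998, 0.035]
contact_force: [0.4, -0.4, -0.3]
width: 0.599
t 44.8 p [447.9 218.3 203.1] tooly 94.66 w 0.599 F [ 0.4 -0.4 -0.3] j [ 0.44 -0.15 -0.11  1.5   0.03  0.36] down [ 0.079  0.072 -0.994]
delta tool [-27.9 -54.4  92.4] turn 0.4 (mod180)
```

View pics/ab20.png

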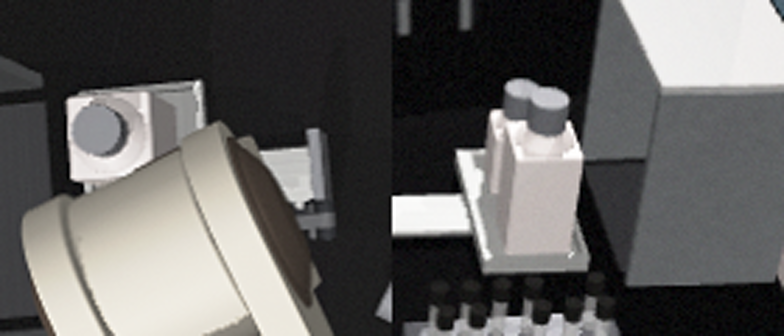

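Both bottles stand in their bays in the scene view. Next I close the fingers and come down in front of the plate to push.

```bash
python3 -m pendant '[0,-10,-36,0,0.3, 0,-10,-36,0,0, 0,-3,-36,0,0, 0,0,0,40,0, 0,0,0,40,0, 0,0,0,40,0, 0,0,0,35,0, 0,0,0,0,0, 0,0,0,0,0, 0,0,0,0,0]' 40
python3 go.py 490 128 35 94.3
python3 - <<'E'
from h import *
for n in('scene','top','wrist'): cv2.imwrite(f'pics/{n}21.png',arm.read_camera(n)[:,:,::-1])
a=cv2.imread('pics/top21.png')[180:330,120:270];b=cv2.imread('pics/scene21.png')[150:300,370:520]
cv2.imwrite('pics/ab21.png',np.hstack([cv2.resize(np.hstack([a,b]),(600,300),interpolation=cv2.INTER_CUBIC)]))
E
```

```text
time_s: 46.15
ee_pos: [495.6, 121.2, 46.3]
tool_rot: [0.045, -0.034, 0.998, 0.036]
contact_force: [-0.2, 0.1, -0.8]
width: 0.002
t 46.15 p [495.6 121.2  46.3] tooly 94.06 w 0.002 F [-0.2  0.1 -0.8] j [ 0.21 -0.1  -0.37  1.2   0.05  0.14] down [ 0.088  0.074 -0.993]
delta tool [ 6.2  6.4 11.2] turn -0.2 (mod180)
```

View pics/ab21.png

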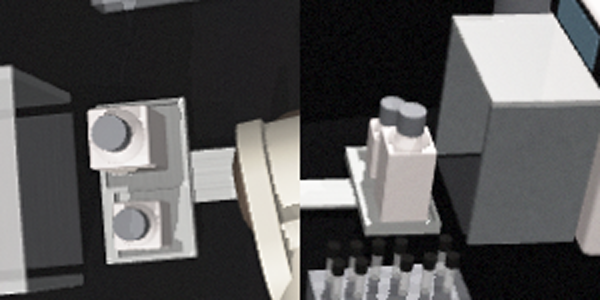

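View pics/wrist21.png

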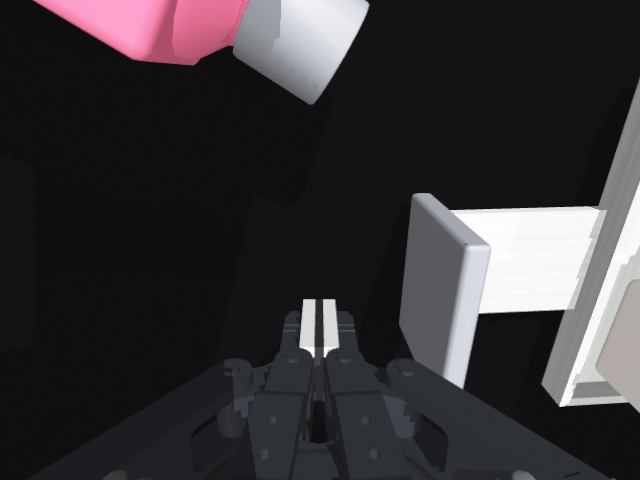

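Both bottles are standing in their bays in the top view, and the fingers are in front of the plate. I push, starting slowly.

```bash
python3 -m pendant '[0,4,10,1,0, 0,0,10,1,0, 0,0,6,0.5,0, 0,0,5,0.5,0, 0,0,6,0.5,0, 0,0,8,0.6,0, 0,0,11,0.8,0, 0,0,13,1,0, 0,0,13,1,0, 0,0,13,1,0]'
python3 go.py 477.5 312 45 94.3
python3 - <<'E'
from h import *
for n in('scene','top'): cv2.imwrite(f'pics/{n}22.png',arm.read_camera(n)[:,:,::-1])
a=cv2.imread('pics/top22.png')[180:330,100:250];b=cv2.imread('pics/scene22.png')[150:300,370:520]
cv2.imwrite('pics/ab22.png',np.hstack([cv2.resize(np.hstack([a,b]),(600,300),interpolation=cv2.INTER_CUBIC)]))
E
```

```text
time_s: 47.55
ee_pos: [485.0, 221.1, 44.9]
tool_rot: [0.046, -0.033, 0.998, 0.034]
contact_force: [-0.9, -3.2, 3.3]
width: -0.002
t 47.55 p [485.  221.1  44.9] tooly 93.95 w -0.002 F [-0.9 -3.2  3.3] j [ 0.41 -0.05 -0.33  1.18  0.03  0.35] down [ 0.089  0.072 -0.993]
delta tool [ 1.8 91.   5.7] turn -0.3 (mod180)
```

View pics/ab22.png

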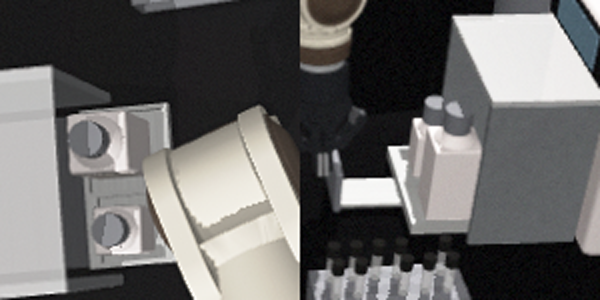

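The tray is moving in with both bottles upright. I continue.

```bash
python3 -m pendant '[0,0,11,0.8,0, 0,0,11,0.8,0, 0,0,11,0.8,0, 0,0,11,0.8,0, 0,0,11,0.8,0, 0,0,10,0.8,0, 0,0,7,0.5,0, 0,0,4,0.3,0, 0,0,0,0,0, 0,0,0,0,0]'
python3 go.py 477.5 312 45 94.3
```

```text
time_s: 48.9
ee_pos: [479.6, 303.0, 43.8]
tool_rot: [0.045, -0.034, 0.998, 0.035]
contact_force: [-0.6, -1.5, 0.3]
width: -0.003
t 48.9 p [479.6 303.   43.8] tooly 94.07 w -0.003 F [-0.6 -1.5  0.3] j [ 0.56  0.02 -0.26  1.18  0.02  0.49] down [ 0.088  0.073 -0.993]
delta tool [ 1.4  9.2 -0.7] turn -0.2 (mod180)
```

```bash
python3 -m pendant '[0,0,3,0.2,0, 0,0,3,0.2,0, 0,0,3,0.2,0, 0,0,3,0.2,0, 0,0,3,0.2,0, 0,0,3,0.2,0, 0,0,3,0.2,0, 0,0,3,0.2,0, 0,0,3,0.2,0, 0,0,3,0.2,0]'
python3 go.py 477.5 312 45 94.3
```

```text
time_s: 50.15
ee_pos: [478.4, 315.3, 44.2]
tool_rot: [0.046, -0.027, 0.998, 0.016]
contact_force: [-1.5, -22.0, 10.1]
width: -0.0
t 50.15 p [478.4 315.3  44.2] tooly 93.15 w -0.0 F [ -1.5 -22.   10.1] j [ 0.59  0.06 -0.22  1.2  -0.02  0.54] down [ 0.091  0.034 -0.995]
delta tool [ 1.  -3.2 -1. ] turn -1.2 (mod180)
```

The force rises to 22 N with the fingertip at y=315, so the tray is against its home stop. I back off and check.

```bash
python3 -m pendant '[0,0,-5,0,0, 0,0,-20,0,0, 0,0,-40,0,0, 0,0,-40,-20,0, 0,0,-40,-40,0, 0,40,-40,-40,0, 0,40,-30,-20,0, 0,30,0,0,0, 0,0,0,0,0, 0,0,0,0,0]'
python3 go.py 477.5 312 45 94.3
python3 - <<'E'
from h import *
for n in('scene','top'): cv2.imwrite(f'pics/{n}23.png',arm.read_camera(n)[:,:,::-1])
crop('pics/top23.png',90,190,130,150,4,'pics/c23.png');crop('pics/scene23.png',390,150,150,130,5,'pics/d23.png')
E
```

```text
time_s: 51.4
ee_pos: [372.6, 86.5, 145.2]
tool_rot: [0.049, -0.027, 0.998, 0.018]
contact_force: [0.7, 0.1, -0.5]
width: -0.001
t 51.4 p [372.6  86.5 145.2] tooly 93.22 w -0.001 F [ 0.7  0.1 -0.5] j [ 0.21 -0.44 -0.45  1.46  0.02  0.16] down [ 0.096  0.039 -0.995]
delta tool [-106.3  215.7  118.6] turn -1.1 (mod180)
```

View pics/c23.png

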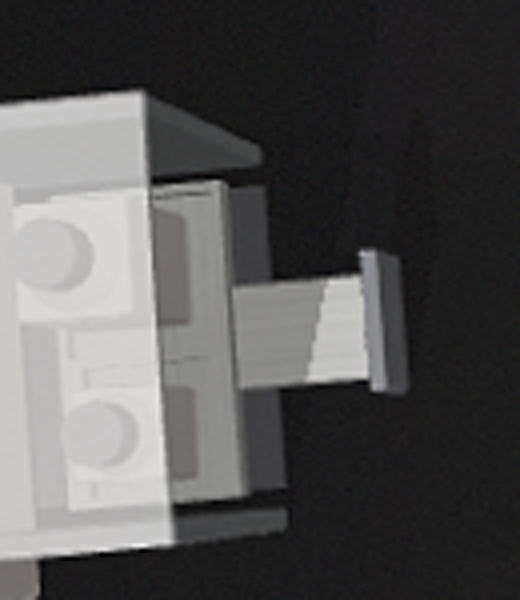

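View pics/d23.png

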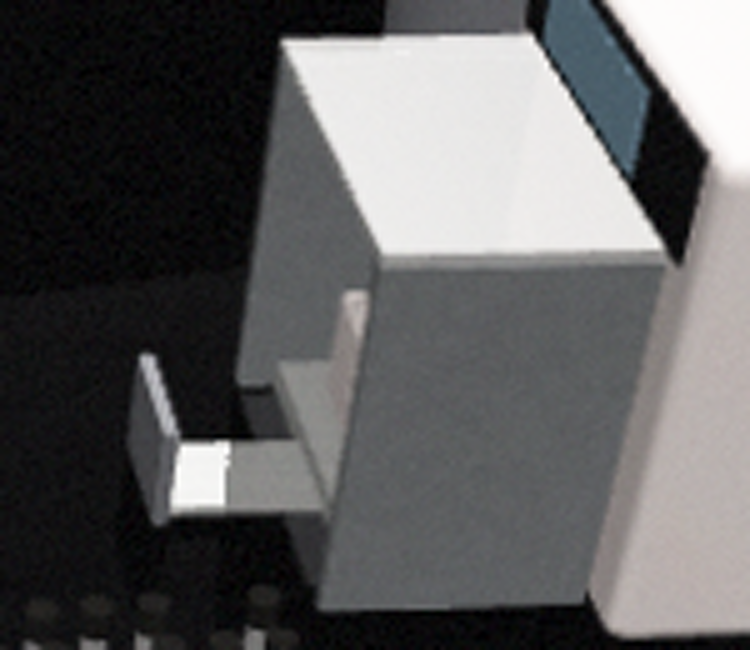

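View pics/top23.png

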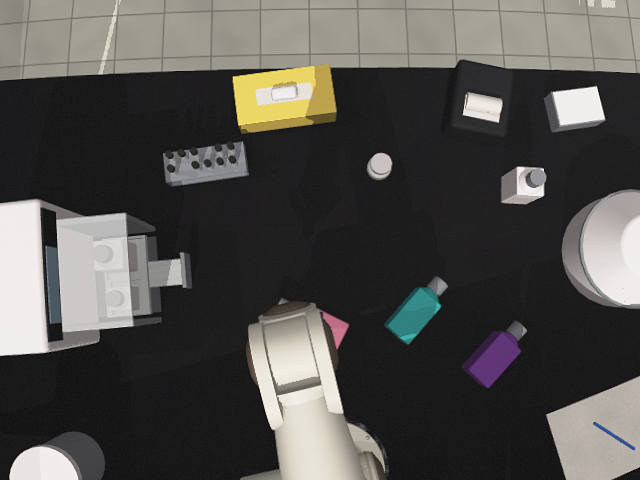

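The view through the clear roof shows both bottles standing in the bays. I measure the plate's distance and compare the bystanders with the first picture.

```bash
python3 - <<'E'
from h import *
T=cam('top')
c=lambda p:np.array(p,float)/4+[90,190]-.4
P=plane(T,[c(p) for p in[(360,251),(376,250),(386,391),(371,392)]],70);C=P.mean(0);print('plate',C.round(1))
a=np.radians(94.45);t=np.array([np.cos(a),np.sin(a),0])
C0=np.array([477.3,308.3,70]);C1=np.array([487.3,173,70]);o=np.array([471.5,406.2,0])
print('front dist',((C-o)@t).round(1),'from out',((C-C1)@t).round(1),'from initial',((C-C0)@t).round(1))
A=cv2.imread('pics/top0.png').astype(int);B=cv2.imread('pics/top23.png').astype(int)
S0=cv2.imread('pics/scene0.png').astype(int);S1=cv2.imread('pics/scene23.png').astype(int)
for n,(x,y,w,h) in dict(spare=(495,155,60,55),pot=(360,145,40,45),rack=(155,135,100,55)).items():
    a1=A[y:y+h,x:x+w].astype(np.uint8);b1=B[y:y+h,x:x+w].astype(np.uint8)
    f=lambda i:cv2.cvtColor(i,cv2.COLOR_BGR2GRAY).astype(np.float32)
    print(n,np.abs(A-B)[y:y+h,x:x+w].mean().round(2),cv2.phaseCorrelate(f(a1),f(b1)))
E
```

```text
plate [475.7 332.1  70. ]
front dist -74.2 from out 159.5 from initial 23.8
spare 3.81 ((-0.016686474922813943, -0.012575245227338883), 0.9739737259017096)
pot 4.43 ((-0.00018203850726550286, 0.5199931625284862), 1.018920500278473)
rack 4.77 ((-0.02361021413238973, 9.107179740297511e-05), 0.9653139600753784)
```

The plate is 74 mm in front of the bay (75 is home) and 159.5 mm from its fully-out position. The spare and the rack show no shift. The pot reads 0.5 px (about 1 mm), close to the limit of what this measurement resolves, and nothing came near it. The arm is clear, so I hand in.

```bash
python3 -c "
from rig import arm
print(arm.finish_job(), arm.sense()['time_s'])"
```

```text
the job is handed in; nothing more can be done
the job is handed in; nothing more can be done
```

I pulled the tray out to its stop and stood both bottles in their bays, the large one first. I then pushed the tray home and handed the job in at about 51.5 s, with the arm clear of everything. The rig gives no verdict.

Each bottle was swung upright while held by its cap, set down on the bench, regripped and then placed in its bay.

**What the last checks showed:**
- **Tray:** the plate is about 74 mm in front of the bay (75 mm is home) and 159.5 mm from its fully-out position. The push ended at 22 N against the home stop.
- **Bottles:** both are seen standing in their bays through the clear roof in the last top view.
- **Bystanders:** the spare bottle and tube rack show no shift (under 0.03 px). The specimen pot reads about 0.5 px, roughly 1 mm. I took that for noise or a lighting change because nothing came near it, but did not check it further.

**Not as intended:**
- The tool picked up about 5–6° of tilt over the job; I allowed for it in the moves but did not correct it.
- The large bottle slid in the pads during the first shake, so I stood it on the bench and regripped it.
- The second grip on the small bottle was 9 mm too high, and I redid it before lifting.

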